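# Clamp the tube box in the holder

### The arm

A 7-joint arm with a two-finger parallel gripper is mounted at the origin on the work surface. World frame = base frame: x ahead of the robot, y to its left, z up, the work surface at z = 0. Lengths are in m, angles in rad, forces in N, time in s.
With the tool pointing down it reaches from about 0.425 to 0.925 m from the base axis. Payload 6.8 kg.
Tool frame: the origin (TCP) lies on the centre line of the jaws, within the pads' length; the fingertips stand 14 mm ahead of it and the grasp point (between the pads) lies 5 mm behind it; x points along the fingers, z is the direction in which the jaws open and shut, and the axes are right-handed (so a half turn about x gives the same grasp; the last joint's range is limited). The gripper opens to 85 mm and grips with 20 to 120 N. Pads are 22 mm wide; open, the fingers measure 114 mm over their backs; the gripper's body (76 mm by 85 mm) begins 54 mm behind the grasp point. The pads swing forward as they close: fully open they stand 13 mm farther back than shut.
Start: joints at [1.167, 0.477, 0.022, 1.555, -0.011, 1.109, -0.083], TCP at [0.197, -0.646, 0.245] pointing down, gripper open.
Joint ranges: [-2.96, 2.96], [-0.34, 2.1], [-1.41, 1.46], [0.24, 2.44], [-1.37, 4.51], [0.17, 1.92], [-2.96, 2.96]. Speed limits (rad/s): [2.39, 2.39, 3.14, 3.14, 3.14, 3.14, 3.14].

### API

Orientations are given as a unit quaternion [w, x, y, z].
In Python, from station import readout, optics, finish_job gives the robot as it stands. The module is installed in compiled form; this text tells all that it offers.
- The arm moves only by the tool step_arm, never from a script. Its argument "deltas" is a list of rows, each a list of 3 entries, a list of its own where there are three numbers: the shift along the tool's x, y, z each as a share of 15 cm, from -1 to 1, then the turn, a rotation vector about the tool's x, y, z each as a share of 90 degrees, from -1 to 1, then the opening, from 0 (shut) to 1 (fully open). In form: [[[x, y, z], [ax, ay, az], fingers], ...]. A call has 1 to 20 rows; each row shifts and turns the commanded pose from where the row before left it, along the tool's axes as they then stand; what a row does not reach is not made up. A row lasts 1/12 s, in which the tool goes at most 41.7 mm and 7.16 degrees, less where a joint would pass 70% of its speed; a pose out of reach is approached as far as the arm can. A call with a number of a shift or a turn outside -1 to 1 is refused whole. A call with a gripper value outside its range is refused whole. The fingers move at their own pace and stop on an object; "squeeze" is the grip in N (left out, the last holds). Time passes only in rows, so rows that do not move let the fingers close. It gives the time, the measured TCP pose, the force and the opening at its end, in the units of the state.
- readout.get_obs(): the state, without advancing time (a new reading comes with each control period).
- optics.snapshot(name): name is "scene" or "side" or "wrist"; returns a dict with "image" (480x640x3 uint8, red, green, blue), "z_map" (480x640 float32, m along the optical axis (not along the pixel's ray), 0 where there is no reading), "mtx" (3x3 intrinsics, pixels), "eye" and "attitude" of the camera in the world; the wrist camera has in their place "hand_eye" (4x4, takes a point from camera to tool coordinates, whose origin is the TCP and whose axes are the tool frame's). Camera axes: x right, y down, z forward; pixel columns grow to the right and rows downward; lengths in m; the calibration is good to about 2 mm. A picture is of the moment at which its call begins: read the wrist's pose just before it.
- finish_job(): hands the job in, once; it reports no verdict.
The state is a dict: "time_s": time; "qpos": joint angles; "joint_vel": joint speeds; "tau": joint torques, N m; "position": TCP position; "ee_rot": TCP orientation; "contact_force": force on the tool from outside, world axes, zero at the start; "wrist_torque": the same for the moment, N m; "width": finger opening in m.
Only numpy, scipy, OpenCV 4.12 (cv2) and the standard library are available. Lean on these libraries where they do the work, as an engineer would, in place of code of your own. Each camera call takes 0.05 s, during which the arm holds its last target.

### The job

Put the blue-lidded tube box into the holder's channel with its toe forward, slide it gently until the toe is fully home under the lip against the red end stop, and let go of it. Then push the red clamp handle down, firmly but without forcing it, past its dead point to its end so that the pad stays clamped on the lid by itself. Leave everything else where it stands.

Things in the scene. Friction and masses are not known exactly. Their poses are not given: they have to be found in the camera images.
- tubebox_mid (a point): Loose tube box to be clamped: white lower part, flat blue lid, 90 (x) x 60 (y) x 56 (z) mm, 0.2 to 0.35 kg. Point at the centre of the 90 x 60 x 56 block, 28 mm above its underside. x points along its length towards the toe, z up. The toe is a white tongue low on the +x end: 15 mm long, 50 mm wide, 8 mm thick, flush with the underside.
- toe_tip (a point): Middle of the toe's end face on the tube box, 60 mm in +x from the box's centre and 4 mm above its underside.
- holder: Fixed aluminium plate, 210 (x) x 215 (y) x 8 mm, y from -60 to +155 mm. Origin on the bench under the channel's middle line; x runs along the channel from mouth to end stop, z up. The box slides on the plate (z = 8 mm) between blue rails, tops at z = 18 mm, 63 mm apart from x = 10 to 70 mm and widening to a mouth 90 mm wide at x = -95 mm. Clamp cheeks at y = 87 to 149 mm, up to z = 86 mm.
- stop_face (a point): Middle of the face of the red end stop that the toe bears on, 12 mm above the bench; x as the holder. The stop is 60 mm wide, 26 mm tall above the plate, set 69 to 81 mm ahead of the holder's origin. A lip sticks out 11 mm from it towards the box, leaving a slot 14 mm high over the plate, so the toe must be slid in with the box lying on the plate.
- lever_pivot (a point): Pivot axis of the clamp lever (parallel to the holder's x) at x = 15, y = 134, z = 60 mm of the holder. The handle points to the holder's +y, rising at 0.87 rad when open, -0.22 rad (end, locked) when closed. Its red grip, 28 mm wide, 16 mm thick, lies 60 to 132 mm from the pivot and is set on the lever up to 0.15 rad above or below these angles, different each time: feel for it.
- pad: Black rubber pad, 24 mm across, on the bar's end; origin mid pressing face. Clamped it bears on the lid at x = 15, y = 0 mm of the holder. The handle rubs lightly (about 2 N), then resists with 5 to 12 N in the last 0.25 rad before the dead point, 0.09 rad short of its end. Let go short of it, it springs back; past it, it goes slack and stays. The end is solid: keep below 28 N there.
- stop: The red end stop itself (origin at its foot, 8 mm above the bench). It should not feel more than 25 N from the box.
- sparebox: Bystander: another box, grey with yellow lid, 90 x 60 x 56 mm, no toe. Origin under its centre.
- beaker: Bystander: clear beaker, 76 mm across, 100 mm tall. Origin under its centre.
- jar: Bystander: clear jar with green cap, 60 mm across, 80 mm tall. Origin under its centre.
- spatula: Bystander: spatula lying flat, 180 mm long. Origin under its middle.
- bar_pivot (a point): Pivot of the steel clamp bar at x = 15, y = 100, z = 94 mm of the holder. Open, the bar stands from there almost upright, leaning 0.23 rad towards the holder's +y (18 mm wide along x, 12 mm thick, up to z = 203 mm), with the pad on its channel side near the top. The handle's upper face is pushed outwards and down, away from the bar, along an arc about the lever pivot.
Things that resemble listed ones, but are neither listed nor needed, are in the scene too. Of the things like the part that bears tubebox_mid, leave any that is pink or turquoise; of the rest the smaller one is meant.

How it is judged:
On the way, in this order (a step that is already met when the one before it is completed fails the run):
1. the tube box lies flat in the channel, toe home against the end stop (gap under 2 mm), with the clamp still open (x of toe_tip in the frame of stop_face above -0.002 m and y of toe_tip in the frame of stop_face between -0.006 and 0.006 m and z of toe_tip in the frame of stop_face below 0.003 m and angle between tubebox_mid's own z axis and vertical below 0.05 rad and height (world z) of pad above 0.12 m), for 0.2 s.
2. the clamp is closed and the pad presses on the lid (contact force between pad and anything else above 10 N and height (world z) of pad below 0.08 m), for 0.2 s.
At the end, for the whole second after the job is handed in: The tube box lies flat in the channel (tilt under 0.05 rad), its toe under the lip within 2 mm of the stop face and within 6 mm of its middle; the clamp stays closed by itself, its pad pressing on the lid with more than 10 N (x of toe_tip in the frame of stop_face above -0.002 m and y of toe_tip in the frame of stop_face between -0.006 and 0.006 m and z of toe_tip in the frame of stop_face below 0.003 m and angle between tubebox_mid's own z axis and vertical below 0.05 rad and contact force between pad and anything else above 10 N); the robot touches nothing.
It fails at once if the box pushed against the end stop with more than 25 N (contact force between stop and anything else above 25 N).
It fails at once if the robot presses on the holder or its clamp handle with more than 28 N (contact force between any of the fingers, the arm and holder above 28 N).
It fails at once if a bystander shifted by more than 20 mm (distance of any of sparebox, beaker, jar, spatula from where it was at the start of the episode above 0.02 m).
It also fails if it takes over 72 s, if anything falls off the work surface, if the arm or the gripper's body presses on something with over 40 N, if the wrist force passes 120 N, or if a joint passes its speed limit or range.

## Working session

There is one attempt and no reset: what is moved stays moved. The work goes in short steps, Python scripts to look and compute and a tool call to move; the robot and the scene stay as the last step left them, time stands still between calls to the robot, and variables do not carry over. Pictures are saved under pics/ and viewed, and the job is handed in when it is done.

Besides the shell and the picture viewer there is one more tool, called as name([rows], argument=value, ...), one row to a line, values as JSON. step_arm: Moves the arm, as the interface text tells. Its arguments: {"type":"object","properties":{"deltas":{"type":"array","items":{"type":"array"}},"squeeze":{"type":"number"}},"required":["deltas"]}

```bash
mkdir -p pics
cat > h.py <<'E'
import numpy as np,cv2
from station import readout,optics,finish_job
from scipy.spatial.transform import Rotation as R
def q2R(q): return R.from_quat([q[1],q[2],q[3],q[0]]).as_matrix()
def snap(n,fn):
    o=readout.get_obs(); s=optics.snapshot(n)
    if n=='wrist':
        T=np.eye(4);T[:3,:3]=q2R(o['ee_rot']);T[:3,3]=o['position']; T=T@np.array(s['hand_eye'])
    else:
        T=np.eye(4);a=np.array(s['attitude']);T[:3,:3]=a if a.shape==(3,3) else q2R(a);T[:3,3]=s['eye']
    np.savez('pics/'+fn+'.npz',img=s['image'],z=s['z_map'],K=s['mtx'],T=T)
    cv2.imwrite('pics/'+fn+'.png',s['image'][:,:,::-1])
def pts(fn):
    d=np.load('pics/'+fn+'.npz');z=d['z'];K=d['K'];T=d['T']
    v,u=np.mgrid[:480,:640]
    P=np.stack([(u-K[0,2])/K[0,0]*z,(v-K[1,2])/K[1,1]*z,z],-1)@T[:3,:3].T+T[:3,3]
    P[z<=0]=np.nan
    return d['img'],P
def crop(fn,u0,v0,u1,v1,k,out):
    im=cv2.imread('pics/'+fn+'.png')[v0:v1,u0:u1]
    cv2.imwrite('pics/'+out+'.png',cv2.resize(im,None,fx=k,fy=k,interpolation=cv2.INTER_CUBIC))
E
python3 - <<'E'
from h import *
for n in ['scene','side','wrist']: snap(n,n+'0')
print(readout.get_obs())
for n in ['scene','side','wrist']:
    d=np.load(f'pics/{n}0.npz');print(d['K'],d['T'])
E
```

```text
{'time_s': 0.15, 'qpos': array([ 1.16688157,  0.4776205 ,  0.02234411,  1.5562069 , -0.01148934,
        1.10925236, -0.08312429]), 'joint_vel': array([ 0.00016133, -0.00228522,  0.00055964, -0.00478021,  0.00040073,
        0.00132463,  0.00263538]), 'tau': array([ 2.58857377e-03, -5.96924758e+01,  1.60972808e+00, -2.81489575e+01,
        1.26049007e-02,  6.47259643e-03,  7.78634842e-06]), 'position': array([ 0.19664981, -0.64528376,  0.24454945]), 'ee_rot': array([ 0.56781854,  0.42111208,  0.5686318 , -0.42060027]), 'contact_force': array([-0.5595891 ,  0.22394393,  0.38477959]), 'wrist_torque': array([-0.00089036,  0.00189099, -0.0188295 ]), 'width': 0.08519763605143081}
[[582.93038356   0.         310.14566093]
 [  0.         582.93038356 240.3612496 ]
 [  0.           0.           1.        ]] [[ 0.2992053   0.73708515 -0.60595518  1.32309538]
 [ 0.95417307 -0.23476566  0.18557703 -0.29926948]
 [-0.0054714  -0.63371174 -0.77354993  1.20066448]
 [ 0.          0.          0.          1.        ]]
[[555.46482524   0.         320.69136326]
 [  0.         555.46482524 241.65622169]
 [  0.           0.           1.        ]] [[-0.77279065 -0.3566127   0.52499714 -0.16815621]
 [-0.63458381  0.42127152 -0.64794575  0.77756654]
 [ 0.00989934 -0.8338811  -0.55185533  0.83936017]
 [ 0.          0.          0.          1.        ]]
[[432.76390105   0.         316.53254527]
 [  0.         432.76390105 243.38199626]
 [  0.           0.           1.        ]] [[ 0.29138752 -0.90617227 -0.30650471  0.27589335]
 [-0.95660372 -0.27656784 -0.09175809 -0.62046114]
 [-0.00162071  0.31994071 -0.94743618  0.37285132]
 [ 0.          0.          0.          1.        ]]
```

View pics/scene0.png

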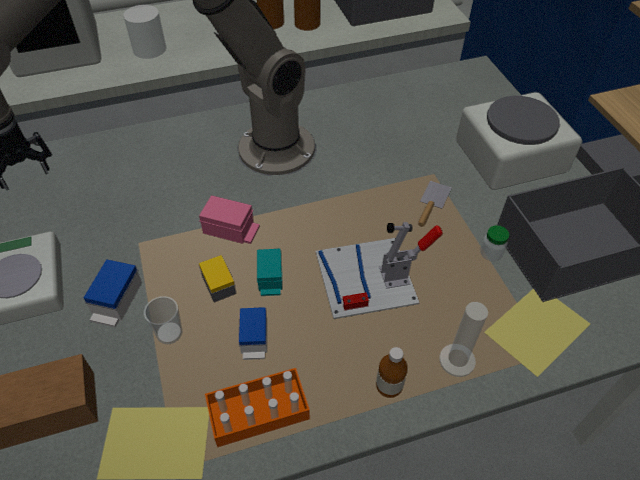

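View pics/side0.png

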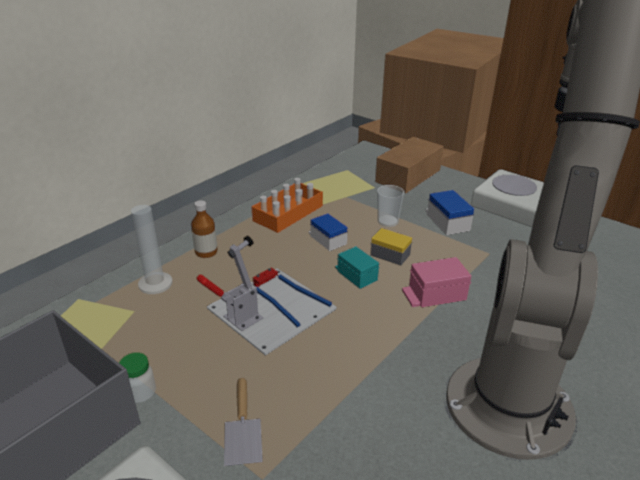

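View pics/wrist0.png

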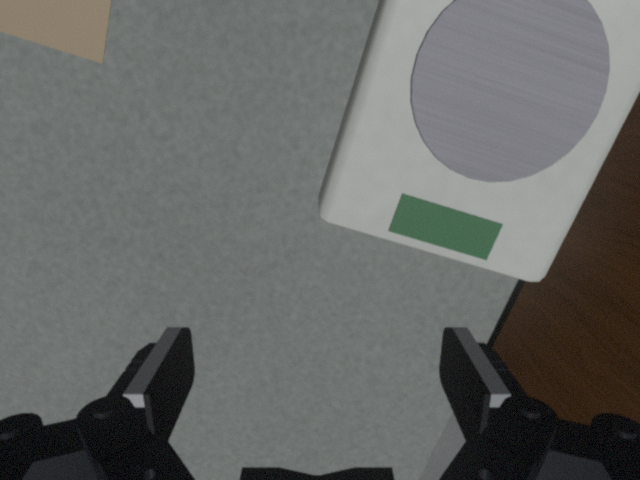

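The scene image shows four toed boxes: blue-lidded at (112,285), which is larger, blue-lidded at (253,328), which is smaller, pink at (228,218) and turquoise at (269,270). With pink and turquoise excluded, the smaller blue one at (253,328) should be the right one. The holder is around (365,278), with the red stop at (355,300) and the grip at (429,238). I'll measure both blue boxes and check them in enlarged crops.

```bash
cat > m.py <<'E'
from h import *
img,P=pts('scene0')
hsv=cv2.cvtColor(img,cv2.COLOR_RGB2HSV)
blue=(hsv[...,0]>105)&(hsv[...,0]<125)&(hsv[...,1]>150)&(hsv[...,2]>60)
for box in [(80,250,145,310),(230,300,275,345)]:
    m=np.zeros_like(blue);m[box[1]:box[3],box[0]:box[2]]=1
    m&=blue&np.isfinite(P[...,2])
    Q=P[m]; zt=np.median(Q[:,2]); zt=np.percentile(Q[:,2],80); Q=Q[abs(Q[:,2]-zt)<.005]
    r=cv2.minAreaRect(Q[:,:2].astype(np.float32)*1000); print(box,len(Q),'ztop',zt,r)
for uv in [(253,352),(253,354),(355,294),(347,305),(366,303),(321,250),(339,300),(358,247),(368,296),(403,228),(430,236),(438,230),(421,245),(319,256),(331,315),(417,302),(391,228)]:
    print(uv,P[uv[1],uv[0]].round(4))
E
python3 m.py
python3 - <<'E'
from h import *
crop('scene0',300,210,460,330,5,'c_holder')
crop('scene0',220,290,300,370,6,'c_box')
E
```

```text
(80, 250, 145, 310) 1206 ztop 0.07542891950379396 ((415.1981506347656, -518.47119140625), (78.97266387939453, 119.6954574584961), 58.13582992553711)
(230, 300, 275, 345) 805 ztop 0.05825601676909842 ((621.5972290039062, -223.79367065429688), (58.77056121826172, 91.87171936035156), 75.30757141113281)
(253, 352) [ 0.6633 -0.2364  0.0065]
(253, 354) [ 0.6679 -0.2376  0.0057]
(355, 294) [0.6003 0.0338 0.0328]
(347, 305) [0.6219 0.0058 0.0292]
(366, 303) [0.6268 0.0527 0.0234]
(321, 250) [0.4371 0.0012 0.0195]
(339, 300) [ 0.5948 -0.0044  0.0163]
(358, 247) [0.457  0.0956 0.0199]
(368, 296) [0.6098 0.0643 0.024 ]
(403, 228) [0.5625 0.1547 0.1922]
(430, 236) [0.5724 0.2242 0.1497]
(438, 230) [0.5735 0.2412 0.1666]
(421, 245) [0.5728 0.2051 0.1237]
(319, 256) [ 0.4439 -0.0064  0.0055]
(331, 315) [ 0.6204 -0.0332  0.0013]
(417, 302) [0.6529 0.1762 0.0087]
(391, 228) [0.5647 0.1229 0.2059]
```

View pics/c_holder.png

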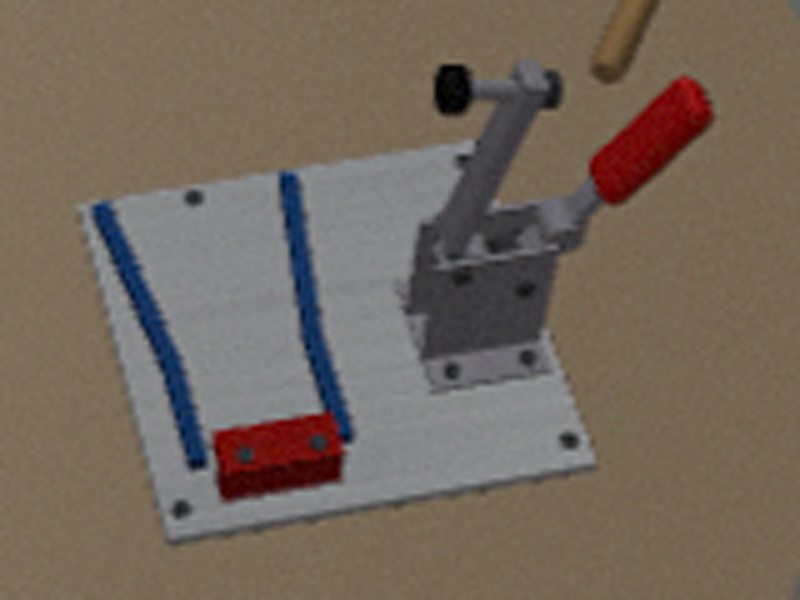

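View pics/c_box.png

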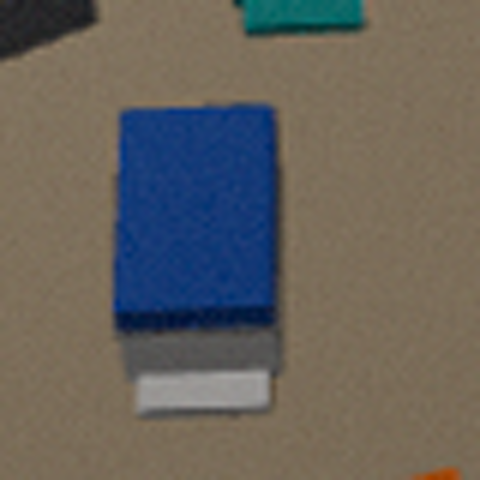

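The crop confirms it. The box at (253,328) has a 92x59 mm lid with its top at 58 mm, so it is the 90x60x56 box, with a white toe at (253,354). The other blue box measures 120x79. Next I'll fit the holder pose.

```bash
cat > m2.py <<'E'
from h import *
img,P=pts('scene0')
hsv=cv2.cvtColor(img,cv2.COLOR_RGB2HSV)
m=np.zeros((480,640),bool);m[235:325,312:422]=1
mm=m&(hsv[...,1]<50)&(hsv[...,2]>90)&(abs(P[...,2]-.008)<.008)
mm=cv2.morphologyEx(mm.astype(np.uint8),cv2.MORPH_OPEN,np.ones((3,3)))>0
Q=P[mm];print(len(Q),np.median(Q[:,2]));print('plate',cv2.minAreaRect(Q[:,:2].astype(np.float32)*1000), cv2.boxPoints(cv2.minAreaRect(Q[:,:2].astype(np.float32)*1000)))
# ray-plane projection of mask contour on z=8mm
d=np.load('pics/scene0.npz');K=d['K'];T=d['T']
def ray(uv,z):
    uv=np.atleast_2d(uv).astype(float)
    D=np.c_[(uv[:,0]-K[0,2])/K[0,0],(uv[:,1]-K[1,2])/K[1,1],np.ones(len(uv))]@T[:3,:3].T
    return T[:3,3]+D*((z-T[2,3])/D[:,2])[:,None]
v,u=np.nonzero(mm); Q=ray(np.c_[u,v],.008)
r=cv2.minAreaRect(Q[:,:2].astype(np.float32)*1000);print('plate ray',r,cv2.boxPoints(r))
blue=m&(hsv[...,0]>100)&(hsv[...,0]<125)&(hsv[...,1]>130)
n,l,st,c=cv2.connectedComponentsWithStats(blue.astype(np.uint8))
for i in range(1,n):
    if st[i,4]<40: continue
    v,u=np.nonzero(l==i); 
    Q=ray(np.c_[u,v],.016);print('rail',st[i],Q[Q[:,0]<Q[:,0].min()+.01].mean(0).round(4),Q[Q[:,0]>Q[:,0].max()-.01].mean(0).round(4))
    S=Q[Q[:,0]>Q[:,0].max()-.055]; p=np.polyfit(S[:,0],S[:,1],1);print('slope',p,np.arctan(p[0]),'y at .57',np.polyval(p,.57))
red=(hsv[...,0]<6)|(hsv[...,0]>174);red&=(hsv[...,1]>150)
rs=red&m&(np.mgrid[:480,:640][0]>285)
Q=P[rs];S=Q[abs(Q[:,2]-.034)<.003];print('stop top',len(S),cv2.minAreaRect(S[:,:2].astype(np.float32)*1000))
rg=red.copy();rg[:, :410]=0;rg[:,450:]=0;rg[:220]=0;rg[255:]=0
Q=P[rg];print('grip',len(Q),Q.min(0),Q.max(0),Q.mean(0));np.save('grip.npy',Q)
E
python3 m2.py
```

```text
4052 0.008016387547530424
plate ((538.0154418945312, 85.672119140625), (215.93130493164062, 217.5013427734375), 84.33531188964844) [[419.13892   -11.0318985]
 [635.5781    -32.500694 ]
 [656.89197   182.37613  ]
 [440.45276   203.84494  ]]
plate ray ((539.6679077148438, 84.71357727050781), (216.1284637451172, 210.4830780029297), 84.13707733154297) [[423.93823  -12.035088]
 [633.3203   -33.535683]
 [655.3976   181.46225 ]
 [446.0155   202.96283 ]]
rail [356 245  14  53 175] [0.4512 0.0955 0.016 ] [0.6034 0.0688 0.016 ]
slope [-0.05929184  0.10433194] -0.05922250524563172 y at .57 0.07053559239297053
rail [319 251  22  52 202] [ 0.4409 -0.0021  0.016 ] [ 0.5957 -0.0051  0.016 ]
slope [-0.10059433  0.05466676] -0.10025706761461714 y at .57 -0.00267200670489557
stop top 165 ((614.15087890625, 29.466007232666016), (58.42384719848633, 28.515106201171875), 83.818603515625)
grip 298 [nan nan nan] [nan nan nan] [nan nan nan]
```

```bash
cat > plan.py <<'E'
from h import *
# plan(target pos, jaw yaw deg): turn about tool to pointing-down, then shift in tool axes (shares)
def Rt(yaw): # tool x down, z at yaw
    z=np.array([np.cos(yaw),np.sin(yaw),0]);x=np.array([0,0,-1.]);y=np.cross(z,x);return np.c_[x,y,z]
def plan(p,yawdeg,pr=True):
    o=readout.get_obs();R0=q2R(o['ee_rot']);
    best=None
    for k in (0,180):
        Rg=Rt(np.deg2rad(yawdeg+k));rv=R.from_matrix(R0.T@Rg).as_rotvec()
        if best is None or np.linalg.norm(rv)<np.linalg.norm(best[0]): best=(rv,Rg)
    rv,Rg=best; d=Rg.T@(np.array(p)-o['position'])
    print('t',o['time_s'],'pos',o['position'].round(4),'F',o['contact_force'].round(2),'w',round(o['width'],4))
    print('turn deg',np.rad2deg(rv).round(2),'share',(rv/(np.pi/2)).round(4),'rows>=',np.rad2deg(np.linalg.norm(rv))/7.16)
    print('shift mm (after turn)',(d*1e3).round(2),'share',(d/.15).round(4),'rows>=',np.linalg.norm(d)/.0417)
    return rv,d
E
python3 - <<'E'
from plan import *
plan([.6216-.02,-.2238,.20],75.3)
E
```

```text
t 0.15 pos [ 0.1966 -0.6453  0.2445] F [-0.56  0.22  0.38] w 0.0852
turn deg [ 3.165e+01 -7.000e-02  3.000e-02] share [ 3.517e-01 -8.000e-04  3.000e-04] rows>= 4.420261250583129
shift mm (after turn) [  44.55  284.74 -510.45] share [ 0.297   1.8983 -3.403 ] rows>= 14.057296716022597
```

step_arm([
  [[0,0,0],[0.07,0,0],1],
  [[0,0,0],[0.07,0,0],1],
  [[0,0,0],[0.07,0,0],1],
  [[0,0,0],[0.07,0,0],1],
  [[0,0,0],[0.07,0,0],1],
  [[0.02,0.127,-0.227],[0,0,0],1],
  [[0.02,0.127,-0.227],[0,0,0],1],
  [[0.02,0.127,-0.227],[0,0,0],1],
  [[0.02,0.127,-0.227],[0,0,0],1],
  [[0.02,0.127,-0.227],[0,0,0],1],
  [[0.02,0.127,-0.227],[0,0,0],1],
  [[0.02,0.127,-0.227],[0,0,0],1],
  [[0.02,0.127,-0.227],[0,0,0],1],
  [[0.02,0.127,-0.227],[0,0,0],1],
  [[0.02,0.127,-0.227],[0,0,0],1],
  [[0.02,0.127,-0.227],[0,0,0],1],
  [[0.02,0.127,-0.227],[0,0,0],1],
  [[0.02,0.127,-0.227],[0,0,0],1],
  [[0.02,0.127,-0.227],[0,0,0],1],
  [[0.02,0.127,-0.227],[0,0,0],1],
])

```text
time_s: 1.82
position: [0.6026, -0.2215, 0.2]
ee_rot: [-0.433, -0.559, -0.433, 0.559]
contact_force: [0.9, -0.3, 0.9]
width: 0.0853
```

step_arm([
  [[0,0,0],[0,0,0],1],
  [[0,0,0],[0,0,0],1],
])

```text
time_s: 1.98
position: [0.6033, -0.2195, 0.1995]
ee_rot: [0.434, 0.558, 0.435, -0.558]
contact_force: [0.2, -1.0, -0.2]
width: 0.0852
```

Run:
```python
from plan import *
plan([.6216,-.2238,.05],75.3)
snap('wrist','w1')
```

```text
t 1.9833 pos [ 0.6033 -0.2195  0.1995] F [ 0.2  -0.99 -0.2 ] w 0.0852
turn deg [ 0.48 -0.08  0.05] share [ 0.0054 -0.0009  0.0005] rows>= 0.0689874739651012
shift mm (after turn) [149.52  18.83  -0.52] share [ 0.9968  0.1255 -0.0034] rows>= 3.613945551944605
```

View pics/w1.png

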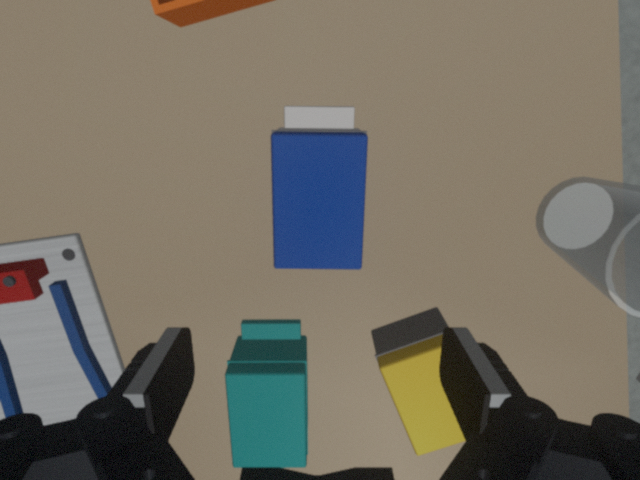

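The wrist view shows the blue lid over columns 272-367 and rows 132-269, with the white toe at (320,117) pointing away from the robot. The side clearance for the fingers is free. I'll refine the pose from this view.

Run:
```python
from plan import *
img,P=pts('w1');hsv=cv2.cvtColor(img,cv2.COLOR_RGB2HSV)
m=(hsv[...,0]>105)&(hsv[...,0]<125)&(hsv[...,1]>120);m[:, :250]=0;m[:,390:]=0;m[300:]=0
Q=P[m];zt=np.nanmedian(Q[:,2]);Q=Q[abs(Q[:,2]-zt)<.004]
r=cv2.minAreaRect(Q[:,:2].astype(np.float32)*1000);print(zt,r)
for uv in [(288,114),(350,114),(288,125),(350,125)]:print(uv,P[uv[1],uv[0]].round(4))
c=np.array(r[0])/1000; ang=r[2]
print('clear around: ')
plan([c[0],c[1],.042],ang if 45<ang<=90 else ang+90)
```

```text
0.055860883829337876 ((620.0929565429688, -223.62045288085938), (58.69630813598633, 89.09728240966797), 75.12158966064453)
(288, 114) [ 0.6775 -0.2161  0.0074]
(350, 114) [ 0.6668 -0.2587  0.0088]
(288, 125) [ 0.6704 -0.2143  0.0098]
(350, 125) [ 0.6595 -0.257   0.0094]
clear around: 
t 2.0333 pos [ 0.6018 -0.2222  0.1997] F [-0.58 -0.85  0.04] w 0.0856
turn deg [0.45 0.01 0.06] share [0.005  0.0001 0.0007] rows>= 0.06304969118207553
shift mm (after turn) [157.69  18.02  -3.34] share [ 1.0513  0.1201 -0.0223] rows>= 3.807023399382968
```

step_arm([
  [[0.15,0.03,-0.006],[0.005,0,0],1],
  [[0.15,0.03,-0.006],[0,0,0],1],
  [[0.15,0.03,-0.005],[0,0,0],1],
  [[0.15,0.03,-0.005],[0,0,0],1],
  [[0.15,0,0],[0,0,0],1],
  [[0.15,0,0],[0,0,0],1],
  [[0.15,0,0],[0,0,0],1],
  [[0,0,0],[0,0,0],1],
  [[0,0,0],[0,0,0],0.5],
  [[0,0,0],[0,0,0],0.5],
  [[0,0,0],[0,0,0],0.5],
  [[0,0,0],[0,0,0],0.5],
  [[0,0,0],[0,0,0],0.5],
], squeeze=40)

```text
time_s: 3.12
position: [0.6209, -0.2254, 0.0448]
ee_rot: [0.431, 0.562, 0.429, -0.561]
contact_force: [-1.8, 0.5, 7.7]
width: 0.0591
```

step_arm([
  [[0,0,0],[0,0,0],0.5],
  [[0,0,0],[0,0,0],0.5],
  [[0,0,0],[0,0,0],0.5],
])

```text
time_s: 3.37
position: [0.6209, -0.2254, 0.0448]
ee_rot: [0.431, 0.562, 0.429, -0.561]
contact_force: [-1.7, -0.3, 7.5]
width: 0.0593
```

step_arm([
  [[-0.1,0,0],[0,0,0],0.5],
  [[-0.2,0,0],[0,0,0],0.5],
  [[-0.2,0,0],[0,0,0],0.5],
  [[-0.2,0,0],[0,0,0],0.5],
  [[-0.1,0,0],[0,0,0],0.5],
  [[0,0,0],[0,0,0],0.5],
])

```text
time_s: 3.87
position: [0.6223, -0.2253, 0.1675]
ee_rot: [0.433, 0.563, 0.428, -0.559]
contact_force: [0.7, 0.4, -2.0]
width: 0.0589
```

Run:
```python
from plan import *
e=np.array([.9948,-.1021]);o=np.array([.5349,.0375])
p=o-.072*e
plan([p[0],p[1],.15],84.14)
```

```text
t 3.8667 pos [ 0.6223 -0.2253  0.1675] F [ 0.69  0.37 -1.96] w 0.0589
turn deg [-9.15  0.04 -0.44] share [-0.1017  0.0005 -0.0049] rows>= 1.2796961905173552
shift mm (after turn) [  17.53 -185.76 -252.55] share [ 0.1169 -1.2384 -1.6837] rows>= 7.529910427453622
```

step_arm([
  [[0,0,0],[-0.051,0,-0.002],0.5],
  [[0,0,0],[-0.051,0,-0.002],0.5],
  [[0,-0.06,-0.08],[0,0,0],0.5],
  [[0,-0.124,-0.168],[0,0,0],0.5],
  [[0,-0.124,-0.168],[0,0,0],0.5],
  [[0,-0.124,-0.168],[0,0,0],0.5],
  [[0.01,-0.124,-0.168],[0,0,0],0.5],
  [[0.01,-0.124,-0.168],[0,0,0],0.5],
  [[0.02,-0.124,-0.168],[0,0,0],0.5],
  [[0.02,-0.124,-0.168],[0,0,0],0.5],
  [[0.02,-0.124,-0.168],[0,0,0],0.5],
  [[0.02,-0.124,-0.168],[0,0,0],0.5],
  [[0.01,-0.06,-0.08],[0,0,0],0.5],
  [[0,0,0],[0,0,0],0.5],
  [[0,0,0],[0,0,0],0.5],
  [[0,0,0],[0,0,0],0.5],
])

```text
time_s: 5.2
position: [0.4607, 0.043, 0.147]
ee_rot: [-0.472, -0.523, -0.476, 0.527]
contact_force: [-0.0, 0.2, -3.6]
width: 0.0588
```

Run:
```python
from plan import *
snap('wrist','w2');snap('scene','s2')
e=np.array([.9948,-.1021]);o=np.array([.5349,.0375])
p=o-.072*e
plan([p[0],p[1],.15],84.14)
```

```text
t 5.3 pos [0.4612 0.0426 0.1473] F [ 0.03  0.24 -2.43] w 0.0593
turn deg [-0.07 -0.    0.37] share [-0.0008 -0.      0.0041] rows>= 0.05237660374007457
shift mm (after turn) [-2.71  1.88 -2.41] share [-0.0181  0.0125 -0.0161] rows>= 0.09798922717236863
```

View pics/w2.png

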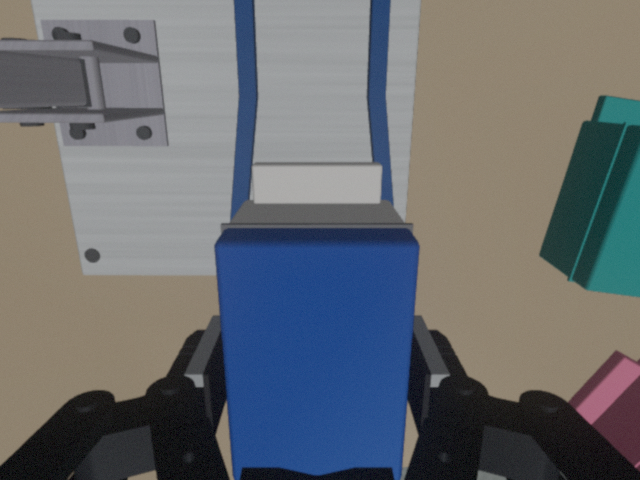

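View pics/s2.png

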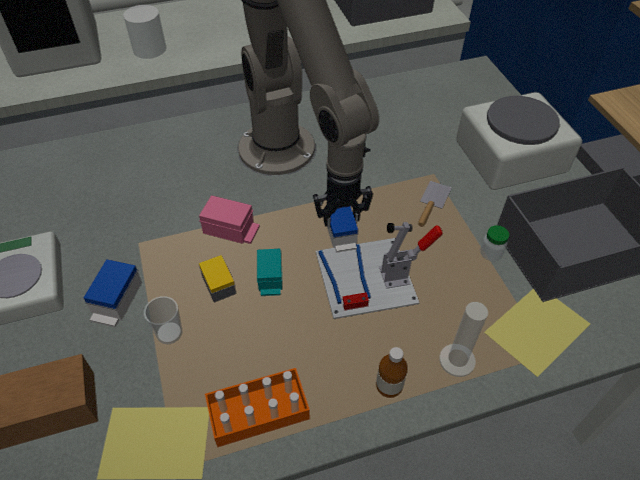

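The wrist view shows the box held level over the mouth with its toe at (316,182). The blue rails are at columns ~245 and ~378 in the parallel section (rows 0-95), and the clamp is at left. I'll compute the fit.

Run:
```python
from plan import *
img,P=pts('w2');hsv=cv2.cvtColor(img,cv2.COLOR_RGB2HSV)
d=np.load('pics/w2.npz');K=d['K'];T=d['T']
def ray(uv,z):
    uv=np.atleast_2d(uv).astype(float)
    D=np.c_[(uv[:,0]-K[0,2])/K[0,0],(uv[:,1]-K[1,2])/K[1,1],np.ones(len(uv))]@T[:3,:3].T
    return T[:3,3]+D*((z-T[2,3])/D[:,2])[:,None]
bl=(hsv[...,0]>100)&(hsv[...,0]<125)&(hsv[...,1]>120)
for rng in [(3,90),(100,195)]:
    for (a,b) in [(225,270),(355,400)]:
        ms=[];
        for v in range(*rng,3):
            u=np.nonzero(bl[v,a:b])[0]
            if len(u)>5: ms.append([u.mean()+a,v])
        Q=ray(ms,.018); p=np.polyfit(Q[:,0],Q[:,1],1); print(rng,a,Q[0].round(4),Q[-1].round(4),'ang',np.rad2deg(np.arctan(p[0])).round(2),p)
        print('  depth z',[np.round(P[int(v),int(u),2],4) for u,v in ms[::10]])
for uv in [(258,185),(316,185),(374,185),(256,167),(377,167)]: print(uv,P[uv[1],uv[0]].round(4))
# lid edges
for v in (250,300): 
    u=np.nonzero(bl[v,200:430])[0]+200;print(v,u.min(),u.max(),P[v,u.min()+3].round(4),P[v,u.max()-3].round(4))
# plate left edge corner
print('plate corner', ray([[84,275],[412,0],[407,150]],.008))
```

```text
(3, 90) 225 [0.593  0.0691 0.018 ] [0.5516 0.0734 0.018 ] ang -6.08 [-0.10644465  0.13217565]
  depth z [np.float64(0.0187), np.float64(0.0174), np.float64(0.0182)]
(3, 90) 355 [ 0.5856 -0.0028  0.018 ] [0.5442 0.0017 0.018 ] ang -5.94 [-0.10395794  0.0582625 ]
  depth z [np.float64(0.0195), np.float64(0.0176), np.float64(0.0172)]
(100, 195) 225 [0.5448 0.0744 0.018 ] [0.4925 0.0871 0.018 ] ang -13.49 [-0.23994029  0.20520084]
  depth z [np.float64(0.0179), np.float64(0.019), np.float64(0.0182), np.float64(0.0173)]
(100, 195) 355 [0.5373 0.0021 0.018 ] [ 0.4834 -0.0009  0.018 ] ang 4.25 [ 0.07432793 -0.03724639]
  depth z [np.float64(0.0187), np.float64(0.0184), np.float64(0.0177), np.float64(0.0178)]
(258, 185) [0.5133 0.0612 0.1102]
(316, 185) [0.5109 0.039  0.1094]
(374, 185) [0.5087 0.0168 0.11  ]
(256, 167) [0.52   0.0612 0.1084]
(377, 167) [0.5156 0.0153 0.1103]
250 216 418 [0.5049 0.0674 0.1586] [0.4988 0.0115 0.1575]
300 219 414 [0.4886 0.0697 0.1575] [0.4828 0.0131 0.1575]
plate corner [[ 0.44594102  0.20194165  0.008     ]
 [ 0.58693216 -0.02145418  0.008     ]
 [ 0.50637328 -0.01596676  0.008     ]]
```

step_arm([
  [[0,0.03,-0.016],[0.001,0,0.004],0.5],
  [[0.05,0.03,0],[0,0,0],0.5],
  [[0.1,0.01,0],[0,0,0],0.5],
  [[0.1,0,0],[0,0,0],0.5],
  [[0.1,0,0],[0,0,0],0.5],
  [[0.1,0,0],[0,0,0],0.5],
  [[0.07,0,0],[0,0,0],0.5],
  [[0.04,0,0],[0,0,0],0.5],
  [[0.02,0,0],[0,0,0],0.5],
  [[0.02,0,0],[0,0,0],0.5],
  [[0,0,0],[0,0,0],0.5],
  [[0,0,0],[0,0,0],0.5],
])

```text
time_s: 6.3
position: [0.472, 0.0452, 0.0579]
ee_rot: [0.474, 0.526, 0.473, -0.525]
contact_force: [0.4, -0.0, -3.1]
width: 0.0592
```

Run:
```python
from plan import *
e=np.array([.9945,-.1045]);o=np.array([.5349,.0387])
p=o-.06*e
plan([p[0],p[1],.0528],84.0)
```

```text
t 6.3 pos [0.472  0.0452 0.0579] F [ 0.41 -0.01 -3.1 ] w 0.0592
turn deg [ 0.08 -0.04 -0.05] share [ 0.0009 -0.0005 -0.0005] rows>= 0.014441735275093699
shift mm (after turn) [ 5.15  3.28 -0.15] share [ 0.0343  0.0219 -0.001 ] rows>= 0.14639423388820752
```

step_arm([
  [[0.01,0,0],[0,0,0],0.5],
  [[0.01,0,0],[0,0,0],0.5],
  [[0.007,0,0],[0,0,0],0.5],
  [[0.004,0,0],[0,0,0],0.5],
  [[0,0,0],[0,0,0],0.5],
  [[0,0,0],[0,0,0],0.5],
])

```text
time_s: 6.8
position: [0.4716, 0.0451, 0.0529]
ee_rot: [0.473, 0.525, 0.474, -0.525]
contact_force: [0.1, 0.6, -3.0]
width: 0.0592
```

step_arm([
  [[0.005,0,0],[0,0,0],0.5],
  [[0,0,0],[0,0,0],0.5],
  [[0,0,0],[0,0,0],0.5],
])

```text
time_s: 7.05
position: [0.4716, 0.0451, 0.0527]
ee_rot: [0.473, 0.525, 0.474, -0.525]
contact_force: [-1.8, -0.6, 4.7]
width: 0.0591
```

step_arm([
  [[0.005,0,0],[0,0,0],0.5],
  [[0,0,0],[0,0,0],0.5],
  [[0,0,0],[0,0,0],0.5],
])

```text
time_s: 7.3
position: [0.4716, 0.0451, 0.0527]
ee_rot: [0.474, 0.525, 0.474, -0.525]
contact_force: [-6.1, -0.0, 15.1]
width: 0.0591
```

step_arm([
  [[-0.006,0,0],[0,0,0],0.5],
  [[0,0.02,0],[0,0,0],0.5],
  [[0,0.033,0],[0,0,0],0.5],
  [[0,0.033,0],[0,0,0],0.5],
  [[0,0.033,0],[0,0,0],0.5],
  [[0,0.033,0],[0,0,0],0.5],
  [[0,0.033,0],[0,0,0],0.5],
  [[0,0.033,0],[0,0,0],0.5],
  [[0,0.033,0],[0,0,0],0.5],
  [[0,0,0],[0,0,0],0.5],
  [[0,0,0],[0,0,0],0.5],
])

```text
time_s: 8.22
position: [0.507, 0.0415, 0.0527]
ee_rot: [-0.473, -0.524, -0.475, 0.526]
contact_force: [-8.9, 0.8, 13.5]
width: 0.0593
```

Run:
```python
from plan import *
e=np.array([.9945,-.1045]);o=np.array([.5349,.0387])
p=o+.01*e
plan([p[0],p[1],.0528],84.0)
snap('wrist','w3')
```

```text
t 8.2167 pos [0.507  0.0415 0.0527] F [-8.94  0.77 13.53] w 0.0593
turn deg [0.11 0.02 0.23] share [0.0012 0.0003 0.0025] rows>= 0.03544578355931003
shift mm (after turn) [-0.12 38.03 -0.15] share [-0.0008  0.2535 -0.001 ] rows>= 0.9118950632892912
```

View pics/w3.png

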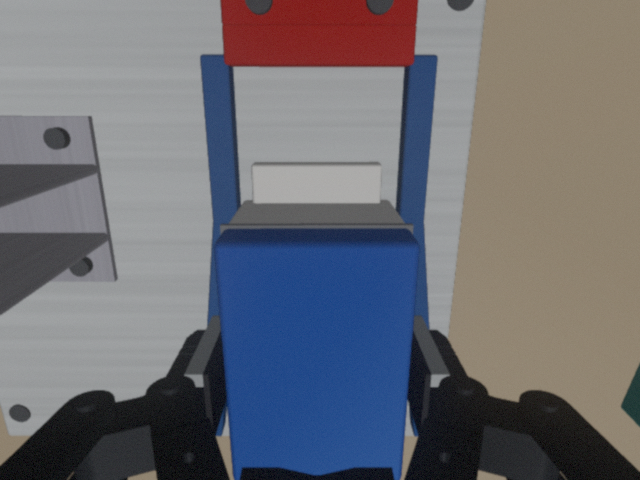

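The wrist view shows the toe (columns 252-380, row 162) centred between the rails (inner edges 236 and 401) and aligned with the red stop (222-415, lip edge at row 66). I'll ease the down-force and measure the gap.

Run:
```python
from plan import *
img,P=pts('w3')
e=np.array([.9945,-.1045,0]);o=np.array([.5349,.0387,0])
ey=np.array([.1045,.9945,0])
for uv in [(270,170),(316,170),(316,164),(370,164),(240,58),(318,58),(400,58),(318,63),(318,40),(260,5),(380,5)]:
    p=P[uv[1],uv[0]];print(uv,p.round(4),'holder',((p-o)@e).round(4),((p-o)@ey).round(4))
```

```text
(270, 170) [0.565  0.0542 0.0164] holder 0.0284 0.0186
(316, 170) [0.5633 0.0368 0.0165] holder 0.0284 0.0011
(316, 164) [0.5652 0.0366 0.0146] holder 0.0304 0.0011
(370, 164) [0.5633 0.0162 0.0159] holder 0.0306 -0.0194
(240, 58) [0.6033 0.0564 0.0347] holder 0.0661 0.0248
(318, 58) [0.6008 0.0323 0.0346] holder 0.0662 0.0005
(400, 58) [0.5982 0.0067 0.0338] holder 0.0663 -0.0252
(318, 63) [0.5994 0.0324 0.0337] holder 0.0648 0.0005
(318, 40) [0.606  0.0318 0.0334] holder 0.0714 0.0005
(260, 5) [0.6169 0.048  0.0363] holder 0.0806 0.0178
(380, 5) [0.613  0.0128 0.0378] holder 0.0803 -0.0176
```

step_arm([
  [[-0.004,0.02,0],[0,0,0],0.5],
  [[0,0.03,0],[0,0,0],0.5],
  [[0,0.03,0],[0,0,0],0.5],
  [[0,0.03,0],[0,0,0],0.5],
  [[0,0.02,0],[0,0,0],0.5],
  [[0,0,0],[0,0,0],0.5],
  [[0,0,0],[0,0,0],0.5],
])

```text
time_s: 8.85
position: [0.5288, 0.0392, 0.0527]
ee_rot: [0.473, 0.525, 0.474, -0.525]
contact_force: [0.1, -0.0, -2.3]
width: 0.0591
```

step_arm([
  [[0.002,0.02,0],[0,0,0],0.5],
  [[0,0.03,0],[0,0,0],0.5],
  [[0,0.03,0],[0,0,0],0.5],
  [[0,0.02,0],[0,0,0],0.5],
  [[0,0.01,0],[0,0,0],0.5],
  [[0,0,0],[0,0,0],0.5],
  [[0,0,0],[0,0,0],0.5],
])

```text
time_s: 9.43
position: [0.5449, 0.0376, 0.0527]
ee_rot: [0.473, 0.525, 0.474, -0.525]
contact_force: [-1.3, 0.1, 2.4]
width: 0.0592
```

Run:
```python
from plan import *
plan([.5349+.015*.9945,.0387-.015*.1045,.0528],84.0)
snap('wrist','w4')
```

```text
t 9.4333 pos [0.5449 0.0376 0.0527] F [-1.3   0.1   2.43] w 0.0592
turn deg [ 0.08 -0.03 -0.02] share [ 0.0009 -0.0004 -0.0002] rows>= 0.012588030766329736
shift mm (after turn) [-0.06  4.91 -0.05] share [-0.0004  0.0327 -0.0003] rows>= 0.11773792266974657
```

View pics/w4.png

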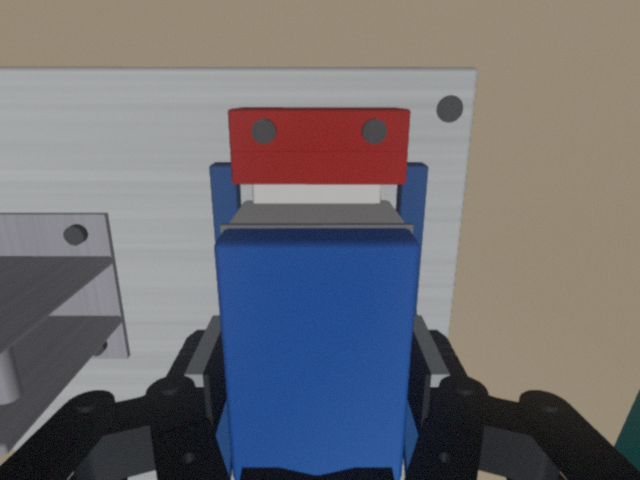

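The toe is now under the lip and centred, with the lip edge at row 183. I'll creep forward from here.

step_arm([
  [[0,0.006,0],[0,0,0],0.5],
  [[0,0.006,0],[0,0,0],0.5],
  [[0,0.006,0],[0,0,0],0.5],
  [[0,0,0],[0,0,0],0.5],
])

```text
time_s: 9.82
position: [0.545, 0.0376, 0.0527]
ee_rot: [-0.472, -0.524, -0.475, 0.526]
contact_force: [-10.1, 1.7, 12.4]
width: 0.0595
```

step_arm([
  [[0,0.005,0],[0,0,0],0.5],
  [[0,0.004,0],[0,0,0],0.5],
  [[0,0,0],[0,0,0],0.5],
])

```text
time_s: 10.07
position: [0.5474, 0.0374, 0.0527]
ee_rot: [-0.473, -0.524, -0.474, 0.526]
contact_force: [-6.3, 0.4, 8.7]
width: 0.0594
```

step_arm([
  [[-0.003,0.003,0],[0,0,0],0.5],
  [[0,0.004,0],[0,0,0],0.5],
  [[0,0,0],[0,0,0],0.5],
])

```text
time_s: 10.32
position: [0.5503, 0.0368, 0.0528]
ee_rot: [0.474, 0.525, 0.473, -0.525]
contact_force: [0.8, 0.6, -3.1]
width: 0.0593
```

step_arm([
  [[0,0.004,0],[0,0,0],0.5],
  [[0,0.003,0],[0,0,0],0.5],
  [[0,0,0],[0,0,0],0.5],
])

```text
time_s: 10.57
position: [0.5511, 0.0368, 0.0529]
ee_rot: [0.473, 0.525, 0.474, -0.525]
contact_force: [-0.4, 1.2, -4.0]
width: 0.0588
```

step_arm([
  [[0,0.004,0],[0,0,0],0.5],
  [[0,0.003,0],[0,0,0],0.5],
  [[0,0,0],[0,0,0],0.5],
])

```text
time_s: 10.82
position: [0.5516, 0.0368, 0.0529]
ee_rot: [-0.473, -0.525, -0.474, 0.525]
contact_force: [-1.8, -0.2, -2.2]
width: 0.0592
```

step_arm([
  [[0,0.004,0],[0,0,0],0.5],
  [[0,0.003,0],[0,0,0],0.5],
  [[0,0,0],[0,0,0],0.5],
])

```text
time_s: 11.07
position: [0.5517, 0.0368, 0.0529]
ee_rot: [-0.473, -0.524, -0.474, 0.526]
contact_force: [-5.2, -0.0, 1.6]
width: 0.0593
```

step_arm([
  [[0,0.003,0],[0,0,0],0.5],
  [[0,0,0],[0,0,0],0.5],
])

```text
time_s: 11.23
position: [0.5517, 0.0368, 0.0529]
ee_rot: [-0.473, -0.524, -0.474, 0.526]
contact_force: [-5.8, -0.2, 3.9]
width: 0.0598
```

Run:
```python
from plan import *
plan([.5349+.015*.9945,.0387-.015*.1045,.0528],84.0)
snap('wrist','w5')
```

```text
t 11.2333 pos [0.5517 0.0368 0.0529] F [-5.81 -0.22  3.86] w 0.0598
turn deg [0.09 0.01 0.19] share [0.001  0.0001 0.0022] rows>= 0.030175524425245744
shift mm (after turn) [ 0.11 -1.93 -0.17] share [ 0.0008 -0.0129 -0.0011] rows>= 0.04651791488420462
```

View pics/w5.png

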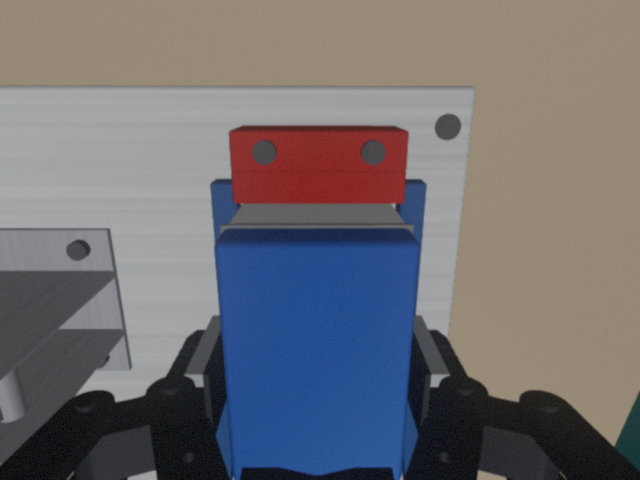

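Run:
```python
from plan import *
img,P=pts('w5')
e=np.array([.9945,-.1045,0]);o=np.array([.5349,.0387,0])
for u in (270,318,370):
    for v in list(range(192,236,3)):
        p=P[v,u];print(u,v,img[v,u],((p-o)@e*1e3).round(1),(p[2]*1e3).round(1)) if u==318 else None
```

```text
318 192 [138  39  38] 68.6 33.9
318 195 [136  36  36] 67.4 33.5
318 198 [135  35  37] 66.4 33.9
318 201 [136  38  36] 65.5 34.2
318 204 [102  89  88] 60.4 17.6
318 207 [100  97  97] 60.6 23.2
318 210 [99 97 96] 60.1 25.9
318 213 [99 98 97] 60.5 31.8
318 216 [101 100 100] 60.6 36.0
318 219 [97 97 96] 60.3 39.0
318 222 [96 93 96] 60.5 43.4
318 225 [92 89 97] 61.4 49.9
318 228 [63 69 88] 60.7 50.9
318 231 [33 39 76] 60.6 53.7
318 234 [21 37 76] 60.4 56.0
```

step_arm([
  [[0,0,0],[0,0,0],0.75],
  [[0,0,0],[0,0,0],0.85],
  [[0,0,0],[0,0,0],0.85],
  [[0,0,0],[0,0,0],0.85],
  [[0,0,0],[0,0,0],0.85],
])

```text
time_s: 11.7
position: [0.554, 0.0366, 0.0533]
ee_rot: [0.474, 0.526, 0.473, -0.525]
contact_force: [0.4, 0.9, -0.3]
width: 0.0728
```

step_arm([
  [[-0.05,0,0],[0,0,0],0.85],
  [[-0.15,0,0],[0,0,0],0.85],
  [[-0.2,0,0],[0,0,0],0.85],
  [[-0.2,0,0],[0,0,0],0.85],
  [[-0.2,0,0],[0,0,0],0.5],
  [[-0.2,0,0],[0,0,0],0],
  [[-0.1,-0.2,0],[0,0,0],0],
  [[0,-0.2,0],[0,0,0],0],
  [[0,0,0],[0,0,0],0],
  [[0,0,0],[0,0,0],0],
])

```text
time_s: 12.53
position: [0.4928, 0.0428, 0.219]
ee_rot: [0.474, 0.525, 0.474, -0.525]
contact_force: [0.5, 0.7, 0.1]
width: 0.0008
```

Run:
```python
from plan import *
plan([.5349+.015*.9945,.0387-.015*.1045,.0528],84.0)
snap('wrist','w6');snap('side','side6');snap('scene','s6')
```

```text
t 12.5333 pos [0.4928 0.0428 0.219 ] F [0.46 0.74 0.1 ] w 0.0008
turn deg [ 0.13 -0.02 -0.06] share [ 0.0014 -0.0002 -0.0007] rows>= 0.020239476696745223
shift mm (after turn) [166.17  57.31  -0.35] share [ 1.1078  0.3821 -0.0024] rows>= 4.215269568083196
```

View pics/w6.png

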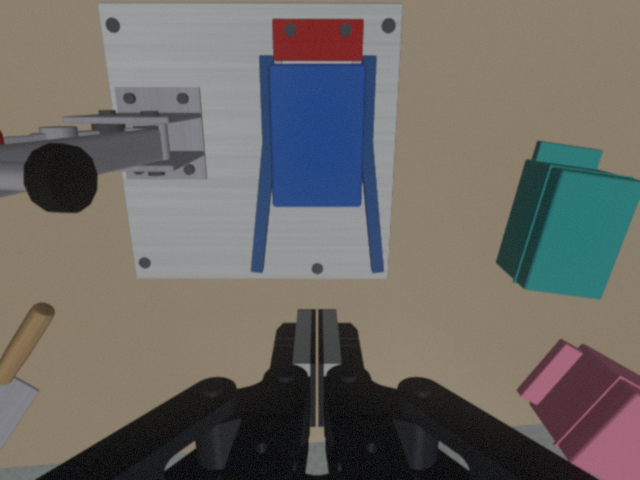

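View pics/side6.png

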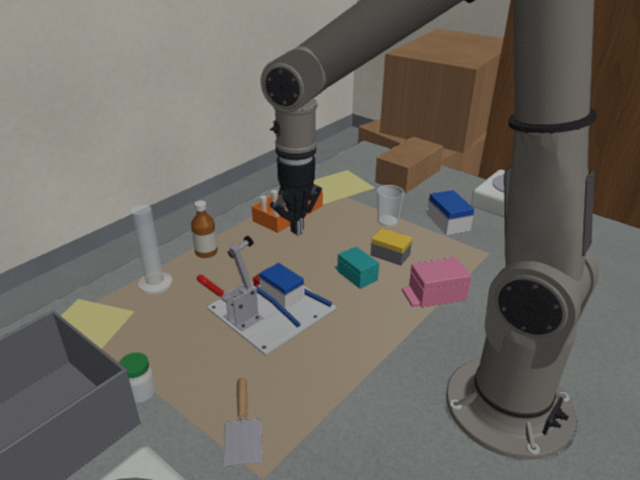

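The wrist view shows the box in the channel (lid columns 270-362, rows 65-206) right up against the red stop (lip edge at row 61), with the clamp bar open at left. I'll check the gap numerically and locate the grip.

Run:
```python
from plan import *
img,P=pts('w6');hsv=cv2.cvtColor(img,cv2.COLOR_RGB2HSV)
e=np.array([.9945,-.1045,0]);ey=np.array([.1045,.9945,0]);o=np.array([.5349,.0387,0])
H=np.stack([(P-o)@e,(P-o)@ey,P[...,2]],-1)*1e3
bl=(hsv[...,0]>100)&(hsv[...,0]<125)&(hsv[...,1]>120)&(H[...,2]>58)&(H[...,2]<70)
bl[:, :240]=0;bl[:,400:]=0
Q=H[bl];r=cv2.minAreaRect(Q[:,:2].astype(np.float32));print('lid',r,Q[:,2].mean(),Q[:,2].std())
red=((hsv[...,0]<6)|(hsv[...,0]>174))&(hsv[...,1]>120);red[:, :240]=0
Q=H[red&(H[...,2]>28)];r=cv2.minAreaRect(Q[:,:2].astype(np.float32));print('stop',r,Q[:,2].mean(), np.percentile(Q[:,0],[1,99]))
# plane fit of lid
Q=H[bl];A=np.c_[Q[:,:2],np.ones(len(Q))];print('tilt',np.linalg.lstsq(A,Q[:,2],rcond=None)[0][:2])
# grip from scene & side
for fn in ('scene0','s6','side6'):
    img,P=pts(fn);hsv=cv2.cvtColor(img,cv2.COLOR_RGB2HSV)
    H=np.stack([(P-o)@e,(P-o)@ey,P[...,2]],-1)*1e3
    red=((hsv[...,0]<6)|(hsv[...,0]>174))&(hsv[...,1]>130)&(H[...,1]>150)&(H[...,1]<260)&(abs(H[...,0])<70)
    red=cv2.erode(red.astype(np.uint8),np.ones((2,2)))>0
    Q=H[red];print(fn,len(Q),Q.min(0).round(1),Q.max(0).round(1))
    for a in range(165,240,8):
        S=Q[(Q[:,1]>=a)&(Q[:,1]<a+8)]
        if len(S)>3:print(a,len(S),S.mean(0).round(1),S[:,2].min().round(1),S[:,2].max().round(1),'x',S[:,0].min().round(1),S[:,0].max().round(1))
```

```text
lid ((15.730850219726562, 0.8499851226806641), (88.21492767333984, 60.208736419677734), 0.06268355250358582) 63.85004116953699 0.7361640485594628
stop ((20.9554443359375, -11.208938598632812), (145.87998962402344, 67.55227661132812), 8.422318458557129) 37.756953687094224 [-25.84013761  88.34212925]
tilt [-3.90481835e-05  5.68749997e-04]
scene0 247 [  6.6 167.5 109.1] [ 32.9 210.9 172.9]
165 28 [ 19.5 170.6 120. ] 109.1 128.1 x 8.8 29.3
173 45 [ 20.7 176.8 126.7] 109.7 135.8 x 7.2 30.5
181 54 [ 20.1 184.6 139.5] 124.6 153.1 x 7.7 30.9
189 51 [ 21.2 192.7 150.6] 131.0 165.6 x 6.6 31.8
197 48 [ 20.8 200.6 162.2] 147.0 172.9 x 7.6 32.9
205 21 [ 21.1 207.6 166.8] 160.9 172.7 x 8.6 28.7
s6 243 [  5.6 167.  108.2] [ 31.5 211.9 171.7]
165 24 [ 20.  170.2 120.2] 111.9 126.6 x 8.5 29.1
173 47 [ 20.4 177.4 127.7] 108.2 139.1 x 5.6 29.0
181 50 [ 20.7 184.7 140. ] 124.3 152.9 x 9.2 30.5
189 51 [ 20.4 192.9 150.4] 125.9 166.0 x 8.1 31.5
197 51 [ 21.3 200.7 161. ] 140.4 171.4 x 8.3 28.9
205 20 [ 20.7 207.9 165.3] 151.1 171.7 x 9.3 29.1
side6 164 [ -3.4 167.2 110.8] [ 19.6 214.1 172.2]
165 6 [  1.  170.8 118.2] 110.8 125.1 x -1.1 2.5
173 26 [  0.5 177.1 123.4] 111.0 137.0 x -3.4 4.3
181 24 [  0.3 185.  133.5] 119.7 145.7 x -1.7 3.4
189 33 [  1.  193.2 144.9] 131.6 158.2 x -1.8 4.9
197 24 [  1.6 201.8 159.2] 146.1 170.4 x -3.0 15.1
205 48 [  6.7 208.6 166.4] 156.3 172.2 x -3.1 19.6
```

Run:
```python
from plan import *
e=np.array([.9945,-.1045,0]);ey=np.array([.1045,.9945,0]);o=np.array([.5349,.0387,0])
print(readout.get_obs()['qpos'].round(3))
R0=q2R(readout.get_obs()['ee_rot']);print(R0.round(3))
# target: jaw such that tool y = +ey
p=o+.0215*e+.160*ey+np.array([0,0,.30])
Rg=np.c_[[0,0,-1],ey,np.cross([0,0,-1],ey)]
rv=R.from_matrix(R0.T@Rg).as_rotvec();print('turn',np.rad2deg(rv),rv/(np.pi/2))
print('world shift',p-readout.get_obs()['position'],'before-turn shares',(R0.T@(p-readout.get_obs()['position'])/.15).round(4))
```

```text
[-0.05   0.223 -0.186  1.993  0.051  0.928 -1.936]
[[ 0.001  0.995 -0.103]
 [ 0.001 -0.103 -0.995]
 [-1.     0.001 -0.001]]
turn [-8.99347893e+01  8.04453343e-03 -7.04717039e-02] [-9.99275437e-01  8.93837047e-05 -7.83018932e-04]
world shift [0.07835068 0.15293883 0.08172993] before-turn shares [-0.5438  0.4146 -1.0685]
```

step_arm([
  [[-0.13,0,0],[0,0,0],0],
  [[-0.14,0,0],[-0.07,0,0],0],
  [[-0.14,0,0],[-0.077,0,0],0],
  [[-0.13,0,0],[-0.077,0,0],0],
  [[0,0,0],[-0.077,0,0],0],
  [[0,0,0],[-0.077,0,0],0],
  [[0,0,0],[-0.077,0,0],0],
  [[0,0,0],[-0.077,0,0],0],
  [[0,0,0],[-0.077,0,0],0],
  [[0,0,0],[-0.077,0,0],0],
  [[0,0,0],[-0.077,0,0],0],
  [[0,0,0],[-0.077,0,0],0],
  [[0,0,0],[-0.077,0,0],0],
  [[0,0,0],[-0.077,0,0],0],
  [[0,0,0],[0,0,0],0],
])

```text
time_s: 13.93
position: [0.4945, 0.0425, 0.2987]
ee_rot: [0.706, 0.039, 0.706, -0.038]
contact_force: [0.1, 0.5, 0.5]
width: -0.0001
```

step_arm([
  [[0,0.1,0.04],[0,0,0],0],
  [[0,0.16,0.06],[0,0,0],0],
  [[0,0.16,0.06],[0,0,0],0],
  [[0,0.16,0.06],[0,0,0],0],
  [[0,0.16,0.06],[0,0,0],0],
  [[0,0.16,0.06],[0,0,0],0],
  [[0,0.16,0.06],[0,0,0],0],
  [[0,0.01,0.01],[0,0,0],0],
  [[0,0,0],[0,0,0],0],
  [[0,0,0],[0,0,0],0],
])

```text
time_s: 14.77
position: [0.5731, 0.1946, 0.2985]
ee_rot: [0.706, 0.041, 0.706, -0.041]
contact_force: [0.3, -0.3, -0.2]
width: -0.0001
```

```bash
cat > clamp.py <<'E'
from plan import *
e=np.array([.9945,-.1045,0]);ey=np.array([.1045,.9945,0]);o=np.array([.5349,.0387,0])
def st(x=.0215,y=.160,z=.1675):
    s=readout.get_obs();R0=q2R(s['ee_rot']);p=o+x*e+y*ey+np.array([0,0,z])
    Rg=np.c_[[0,0,-1],ey,np.cross([0,0,-1],ey)]
    rv=R.from_matrix(R0.T@Rg).as_rotvec()
    d=s['position']-o
    print('t',s['time_s'],'holder TCP mm',(d@e*1e3).round(1),(d@ey*1e3).round(1),(d[2]*1e3).round(1),'F x,y,z',(s['contact_force']@e).round(1),(s['contact_force']@ey).round(1),s['contact_force'][2].round(1))
    print('turn share',(rv/(np.pi/2)).round(4),'shift share',(Rg.T@(p-s['position'])/.15).round(4))
E
python3 - <<'E'
from clamp import *
st()
snap('wrist','w7');snap('scene','s7')
E
```

```text
t 14.7667 holder TCP mm 21.7 159.0 298.5 F x,y,z 0.3 -0.3 -0.2
turn share [-0.0067 -0.0006  0.0002] shift share [ 0.8734  0.0066 -0.0013]
```

View pics/w7.png

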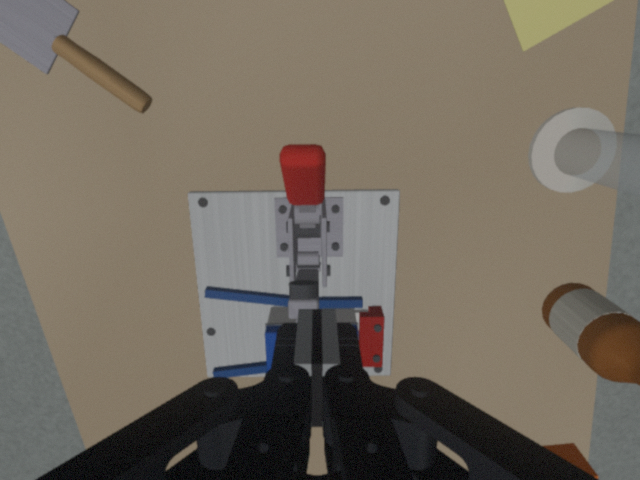

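View pics/s7.png

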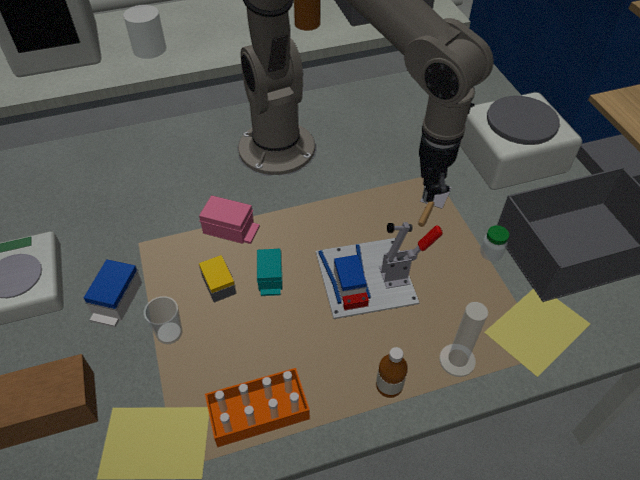

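The wrist view looks straight along the clamp. The red grip runs from its tip at (303,150) to its base at (305,203), and the clamp is still open. I'll measure the grip's upper face here.

Run:
```python
from clamp import *
img,P=pts('w7');hsv=cv2.cvtColor(img,cv2.COLOR_RGB2HSV)
H=np.stack([(P-o)@e,(P-o)@ey,P[...,2]],-1)*1e3
for v in range(142,210,5):
    r=[(u) for u in range(270,340) if (hsv[v,u,0]<6 or hsv[v,u,0]>174) and hsv[v,u,1]>130]
    if r: print(v,min(r),max(r),H[v,(min(r)+max(r))//2].round(1),img[v,(min(r)+max(r))//2], 'x',H[v,min(r)+2,0].round(1),H[v,max(r)-2,0].round(1))
bar=[(300,300),(303,285),(303,310)]
for u,v in bar: print(u,v,H[v,u].round(1))
```

```text
147 283 321 [ 13.8 214.3 164.4] [113  33  27] x 3.6 24.0
152 281 323 [ 13.9 211.6 166.8] [135  44  41] x 2.5 25.1
157 280 324 [ 13.9 208.9 168.1] [144  42  38] x 1.9 25.7
162 280 324 [ 13.8 206.1 169.1] [149  48  43] x 1.9 25.7
167 281 324 [ 13.7 202.9 167.2] [129  38  36] x 2.2 25.7
172 282 324 [ 14.1 199.4 164.1] [120  41  39] x 2.3 25.7
177 283 323 [ 13.8 195.  156.9] [118  38  34] x 2.3 25.1
182 284 323 [ 13.6 190.8 151.1] [116  35  35] x 2.3 25.1
187 285 323 [ 13.9 186.3 144.7] [118  41  37] x 2.4 25.2
192 287 323 [ 14.3 181.4 137.6] [114  36  34] x 3.3 25.2
197 287 323 [ 14.  176.2 129.8] [116  38  39] x 2.6 25.2
202 290 320 [ 13.7 170.7 121.5] [116  42  41] x 4.2 23.1
300 300 [ 12.  130.9 199.5]
303 285 [ 13.8 139.  196.4]
303 310 [ 17.3 170.9 289.1]
```

```bash
python3 - <<'E'
from clamp import *
img,P=pts('w7')
d=np.load('pics/w7.npz');K=d['K'];T=d['T']
H=np.stack([(P-o)@e,(P-o)@ey,P[...,2]],-1)*1e3
for n,uv in dict(tipfing=(317,312),tipL=(303,315),tipR=(332,315),stopmid=(377,335),stopR=(381,340),stopL=(363,340),plTL=(191,196),plTR=(397,194),plBR=(392,370)).items(): print(n,uv,H[uv[1],uv[0]].round(1))
s=readout.get_obs();print('tool xyz', s['position'])
print('cam holder',((T[:3,3]-o)@e*1e3).round(1),((T[:3,3]-o)@ey*1e3).round(1), 'cam axes in holder',(T[:3,:3].T@e).round(3))
img,P=pts('s7');H=np.stack([(P-o)@e,(P-o)@ey,P[...,2]],-1)*1e3
for uv in [(355,296),(355,299),(355,303),(350,275),(352,258),(350,290)]: print('scene',uv,img[uv[1],uv[0]],H[uv[1],uv[0]].round(1))
E
python3 - <<'E'
from h import *
crop('w7',180,130,420,380,3,'c7')
E
```

```text
tipfing (317, 312) [ 22.3 170.6 290.2]
tipL (303, 315) [ 17.4 171.2 293.4]
tipR (332, 315) [ 27.5 170.9 293. ]
stopmid (377, 335) [82.8  8.5 33.2]
stopR (381, 340) [87.   3.1 34.1]
stopL (363, 340) [68.4  3.1 33.7]
plTL (191, 196) [-102.1  151.3    7.7]
plTR (397, 194) [100.8 151.3   8.7]
plBR (392, 370) [106.4 -56.2   1.7]
tool xyz [0.57295125 0.19376425 0.29893116]
cam holder 22.9 242.4 cam axes in holder [ 1.    -0.01  -0.004]
scene (355, 296) [119  17  11] [71.4  0.5 33.3]
scene (355, 299) [115  12   2] [81.4 -2.2 35.8]
scene (355, 303) [58 10 12] [89.6 -4.  31.4]
scene (350, 275) [  8  51 117] [30.8 -3.4 65.2]
scene (352, 258) [ 22  54 121] [-19.1  14.1  64. ]
scene (350, 290) [74 71 69] [ 61.4 -10.1  47.4]
```

View pics/c7.png

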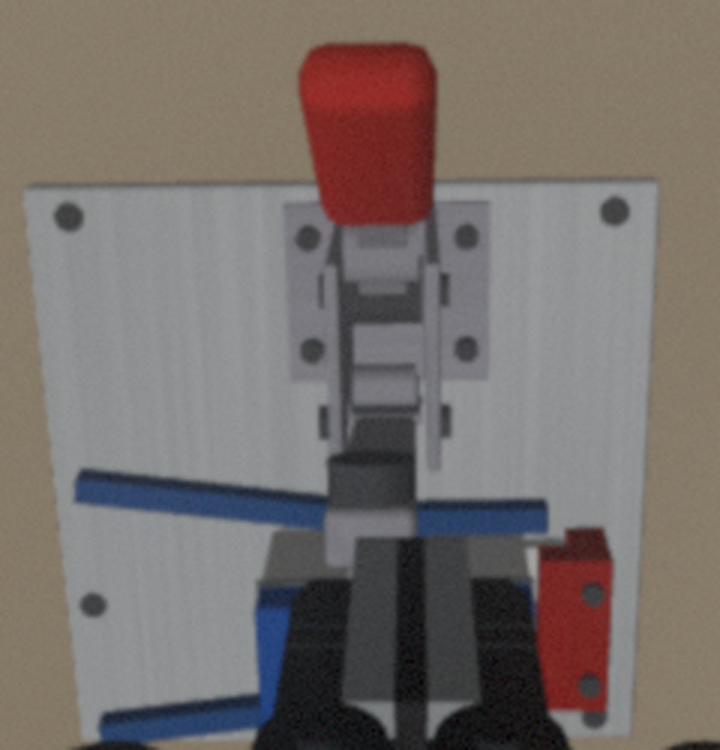

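step_arm([
  [[0,0.005,-0.048],[-0.007,0,0],0],
  [[0.1,0,0],[0,0,0],0],
  [[0.15,0,0],[0,0,0],0],
  [[0.15,0,0],[0,0,0],0],
  [[0.15,0,0],[0,0,0],0],
  [[0.15,0,0],[0,0,0],0],
  [[0.1,0,0],[0,0,0],0],
  [[0.07,0,0],[0,0,0],0],
  [[0,0,0],[0,0,0],0],
  [[0,0,0],[0,0,0],0],
])

```text
time_s: 15.7
position: [0.5657, 0.1965, 0.169]
ee_rot: [0.706, 0.036, 0.706, -0.036]
contact_force: [-0.1, -0.2, 0.4]
width: 0.0002
```

Run:
```python
from clamp import *
st(.0145,.18,.1675)
snap('wrist','w8');snap('side','side8')
```

```text
t 15.7 holder TCP mm 14.1 160.2 169.0 F x,y,z -0.0 -0.2 0.4
turn share [ 0.0017 -0.     -0.0002] shift share [0.0099 0.132  0.0024]
```

View pics/w8.png

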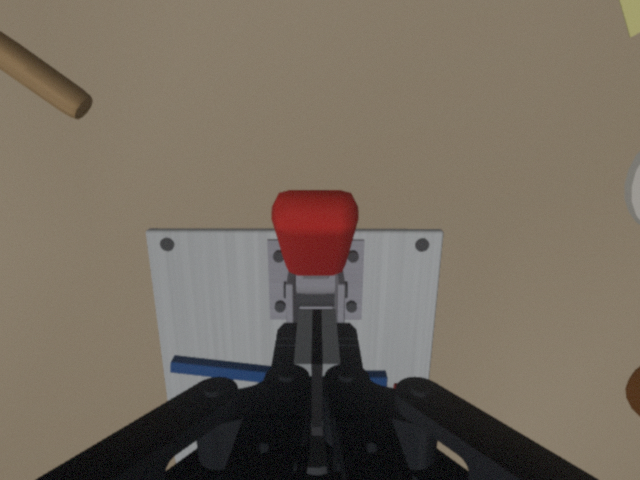

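View pics/side8.png

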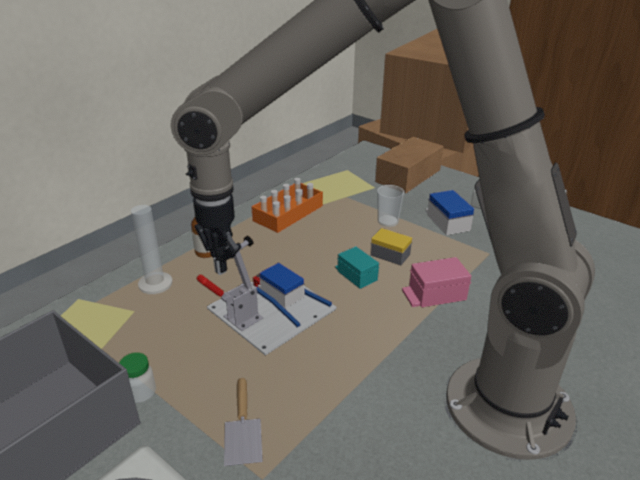

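```bash
cat > arc.py <<'E'
import numpy as np
def C(a,Rr=105,h=7): return np.array([134+Rr*np.cos(a)-h*np.sin(a)-11, 60+Rr*np.sin(a)+h*np.cos(a)+14])
def rows(a0,a1,n):
    A=np.linspace(a0,a1,n+1);P=np.array([C(a) for a in A]);D=np.diff(P,axis=0)/150
    print(P[0].round(1),P[-1].round(1));print([[ [round(-d[1],3),round(d[0],3),0],[0,0,0],0] for d in D])
E
python3 -c "
from arc import *
rows(.965,.62,9);rows(.62,.3,9);rows(.3,-.12,14)"
```

```text
[177.  164.3] [204.4 140.7]
[[[np.float64(0.014), np.float64(0.023), 0], [0, 0, 0], 0], [[np.float64(0.015), np.float64(0.022), 0], [0, 0, 0], 0], [[np.float64(0.016), np.float64(0.022), 0], [0, 0, 0], 0], [[np.float64(0.017), np.float64(0.021), 0], [0, 0, 0], 0], [[np.float64(0.018), np.float64(0.02), 0], [0, 0, 0], 0], [[np.float64(0.018), np.float64(0.02), 0], [0, 0, 0], 0], [[np.float64(0.019), np.float64(0.019), 0], [0, 0, 0], 0], [[np.float64(0.02), np.float64(0.018), 0], [0, 0, 0], 0], [[np.float64(0.02), np.float64(0.017), 0], [0, 0, 0], 0]]
[204.4 140.7] [221.2 111.7]
[[[np.float64(0.02), np.float64(0.015), 0], [0, 0, 0], 0], [[np.float64(0.02), np.float64(0.015), 0], [0, 0, 0], 0], [[np.float64(0.021), np.float64(0.014), 0], [0, 0, 0], 0], [[np.float64(0.021), np.float64(0.013), 0], [0, 0, 0], 0], [[np.float64(0.022), np.float64(0.013), 0], [0, 0, 0], 0], [[np.float64(0.022), np.float64(0.012), 0], [0, 0, 0], 0], [[np.float64(0.022), np.float64(0.011), 0], [0, 0, 0], 0], [[np.float64(0.023), np.float64(0.01), 0], [0, 0, 0], 0], [[np.float64(0.023), np.float64(0.009), 0], [0
[... 160 characters left out ...]
np.float64(0.02), np.float64(0.006), 0], [0, 0, 0], 0], [[np.float64(0.02), np.float64(0.005), 0], [0, 0, 0], 0], [[np.float64(0.02), np.float64(0.005), 0], [0, 0, 0], 0], [[np.float64(0.021), np.float64(0.004), 0], [0, 0, 0], 0], [[np.float64(0.021), np.float64(0.004), 0], [0, 0, 0], 0], [[np.float64(0.021), np.float64(0.003), 0], [0, 0, 0], 0], [[np.float64(0.021), np.float64(0.002), 0], [0, 0, 0], 0], [[np.float64(0.021), np.float64(0.002), 0], [0, 0, 0], 0], [[np.float64(0.021), np.float64(0.001), 0], [0, 0, 0], 0], [[np.float64(0.021), np.float64(0.0), 0], [0, 0, 0], 0], [[np.float64(0.021), np.float64(-0.0), 0], [0, 0, 0], 0], [[np.float64(0.021), np.float64(-0.001), 0], [0, 0, 0], 0]]
```

step_arm([
  [[0.008,0.025,0],[0,0,0],0],
  [[0.008,0.025,0],[0,0,0],0],
  [[0.008,0.025,0],[0,0,0],0],
  [[0.007,0.02,0],[0,0,0],0],
  [[0,0.015,0],[0,0,0],0],
  [[0,0,0],[0,0,0],0],
])

```text
time_s: 16.3
position: [0.5674, 0.2142, 0.164]
ee_rot: [0.706, 0.036, 0.706, -0.035]
contact_force: [0.0, -0.0, 0.8]
width: 0.0003
```

step_arm([
  [[0.014,0.023,0],[0,0,0],0],
  [[0.015,0.022,0],[0,0,0],0],
  [[0.016,0.022,0],[0,0,0],0],
  [[0.017,0.021,0],[0,0,0],0],
  [[0.018,0.02,0],[0,0,0],0],
])

```text
time_s: 16.72
position: [0.5695, 0.2298, 0.1519]
ee_rot: [0.706, 0.036, 0.706, -0.036]
contact_force: [1.7, -0.6, 2.3]
width: -0.0004
```

Run:
```python
from clamp import *
st(.0145,.19,.15)
snap('side','side9')
crop('side9',160,160,320,340,4,'c9')
```

```text
t 16.7167 holder TCP mm 14.4 193.6 151.9 F x,y,z 1.7 -0.4 2.3
turn share [ 0.0019  0.0004 -0.0005] shift share [ 0.0128 -0.0243  0.0006]
```

View pics/c9.png

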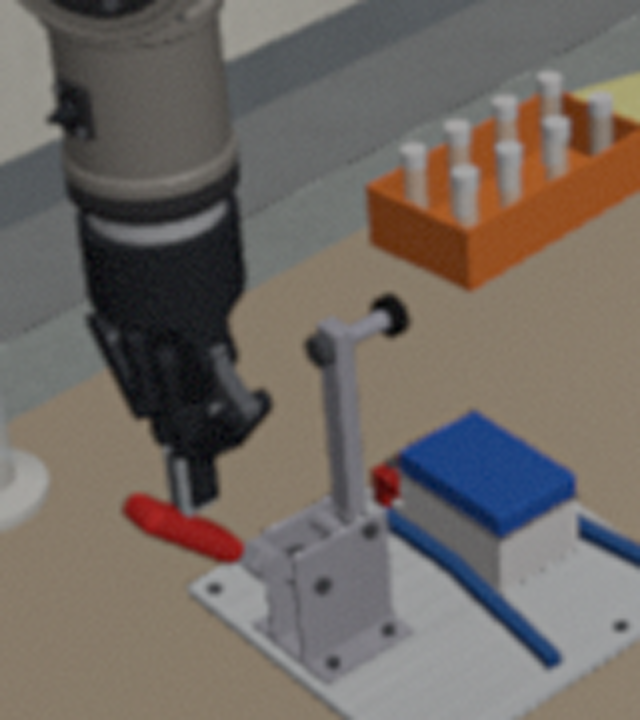

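The fingertips are on the grip and it is moving down, with the bar swinging toward the channel. I'll continue along the arc.

step_arm([
  [[0.018,0.02,0],[0,0,0],0],
  [[0.019,0.019,0],[0,0,0],0],
  [[0.02,0.018,0],[0,0,0],0],
  [[0.02,0.017,0],[0,0,0],0],
  [[0.02,0.015,0],[0,0,0],0],
  [[0.02,0.015,0],[0,0,0],0],
  [[0.021,0.014,0],[0,0,0],0],
  [[0.021,0.013,0],[0,0,0],0],
])

```text
time_s: 17.43
position: [0.5712, 0.2496, 0.1279]
ee_rot: [0.706, 0.036, 0.706, -0.035]
contact_force: [0.5, -0.3, 2.8]
width: 0.0003
```

step_arm([
  [[0.022,0.013,0],[0,0,0],0],
  [[0.022,0.012,0],[0,0,0],0],
  [[0.022,0.011,0],[0,0,0],0],
  [[0.023,0.01,0],[0,0,0],0],
  [[0.023,0.009,0],[0,0,0],0],
  [[0,0,0],[0,0,0],0],
])

```text
time_s: 17.93
position: [0.5714, 0.2571, 0.1103]
ee_rot: [0.706, 0.036, 0.707, -0.036]
contact_force: [-0.9, 0.2, -0.9]
width: 0.0
```

Run:
```python
from clamp import *
st(.0145,.2212,.1117)
snap('side','side10')
crop('side10',160,160,320,340,4,'c10')
```

```text
t 17.9333 holder TCP mm 13.5 221.0 110.3 F x,y,z -0.9 0.1 -0.9
turn share [ 0.0021 -0.0009  0.0003] shift share [-0.0095  0.0012  0.0069]
```

View pics/c10.png

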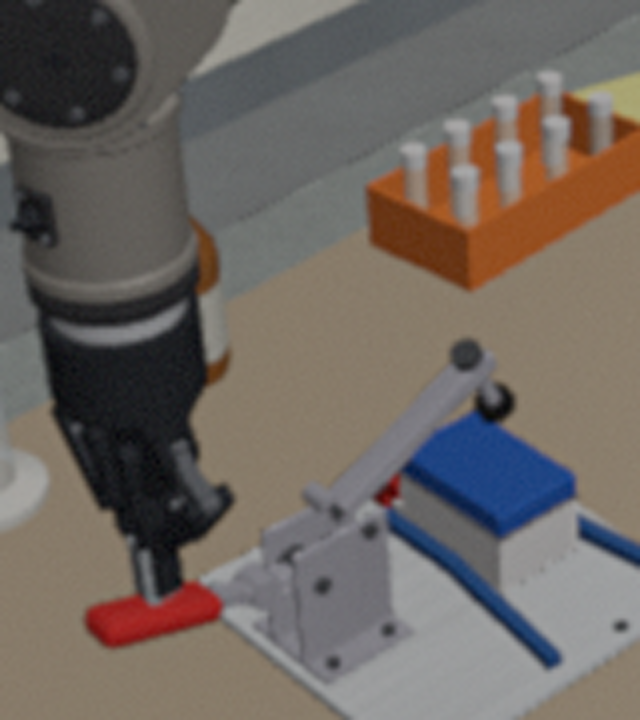

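step_arm([
  [[0.02,0.007,0],[0,0,0],0],
  [[0.02,0.007,0],[0,0,0],0],
  [[0.02,0.006,0],[0,0,0],0],
  [[0.02,0.005,0],[0,0,0],0],
])

```text
time_s: 18.32
position: [0.5725, 0.2609, 0.0991]
ee_rot: [0.706, 0.036, 0.706, -0.036]
contact_force: [0.3, 0.7, 0.0]
width: 0.0003
```

step_arm([
  [[0.02,0.005,0],[0,0,0],0],
  [[0.02,0.004,0],[0,0,0],0],
  [[0.02,0.004,0],[0,0,0],0],
])

```text
time_s: 18.57
position: [0.5729, 0.2626, 0.0905]
ee_rot: [0.706, 0.036, 0.706, -0.036]
contact_force: [-1.2, -3.6, 7.7]
width: -0.0002
```

step_arm([
  [[0.015,0.002,0],[0,0,0],0],
  [[0.015,0.002,0],[0,0,0],0],
  [[0.01,0.001,0],[0,0,0],0],
])

```text
time_s: 18.82
position: [0.5732, 0.2633, 0.0853]
ee_rot: [0.707, 0.036, 0.706, -0.036]
contact_force: [-3.0, -2.6, 10.8]
width: -0.0001
```

step_arm([
  [[0.012,0.001,0],[0,0,0],0],
  [[0.012,0,0],[0,0,0],0],
  [[0.01,0,0],[0,0,0],0],
])

```text
time_s: 19.07
position: [0.5731, 0.2637, 0.0803]
ee_rot: [0.707, 0.036, 0.706, -0.036]
contact_force: [-2.5, -2.3, 10.0]
width: -0.0001
```

step_arm([
  [[0.01,0,0],[0,0,0],0],
  [[0.01,0,0],[0,0,0],0],
  [[0.01,0,0],[0,0,0],0],
])

```text
time_s: 19.32
position: [0.5729, 0.264, 0.0753]
ee_rot: [0.706, 0.036, 0.706, -0.036]
contact_force: [-0.3, -0.5, 3.5]
width: 0.0001
```

step_arm([
  [[0.008,0,0],[0,0,0],0],
  [[0.008,0,0],[0,0,0],0],
  [[0,0,0],[0,0,0],0],
])

```text
time_s: 19.57
position: [0.5723, 0.2637, 0.0717]
ee_rot: [0.706, 0.036, 0.706, -0.036]
contact_force: [-1.6, 0.6, 0.1]
width: 0.0
```

step_arm([
  [[0.006,0,0],[0,0,0],0],
  [[0.006,0,0],[0,0,0],0],
  [[0,0,0],[0,0,0],0],
])

```text
time_s: 19.82
position: [0.5725, 0.2637, 0.0703]
ee_rot: [0.706, 0.036, 0.706, -0.036]
contact_force: [0.7, -0.1, 0.1]
width: 0.0001
```

step_arm([
  [[0.006,0,0],[0,0,0],0],
  [[0.006,0,0],[0,0,0],0],
  [[0,0,0],[0,0,0],0],
])

```text
time_s: 20.07
position: [0.5727, 0.2638, 0.0686]
ee_rot: [0.706, 0.036, 0.706, -0.036]
contact_force: [0.4, 0.8, 0.9]
width: -0.0002
```

step_arm([
  [[0.006,0,0],[0,0,0],0],
  [[0.003,0,0],[0,0,0],0],
  [[0,0,0],[0,0,0],0],
])

```text
time_s: 20.32
position: [0.573, 0.2638, 0.0683]
ee_rot: [0.706, 0.036, 0.706, -0.036]
contact_force: [-2.7, -0.5, 7.2]
width: -0.0001
```

step_arm([
  [[0.003,0,0],[0,0,0],0],
  [[0,0,0],[0,0,0],0],
])

```text
time_s: 20.48
position: [0.5731, 0.2638, 0.0682]
ee_rot: [0.707, 0.036, 0.706, -0.036]
contact_force: [-3.0, -2.0, 9.0]
width: -0.0002
```

step_arm([
  [[-0.03,0,0],[0,0,0],0],
  [[-0.1,0,0],[0,0,0],0],
  [[-0.2,0,0],[0,0,0],0],
  [[-0.2,0,0],[0,0,0],0],
  [[-0.2,0.1,0],[0,0,0],0],
  [[-0.2,0.1,0],[0,0,0],0],
  [[-0.2,0,0],[0,0,0],0],
  [[0,0,0],[0,0,0],0],
  [[0,0,0],[0,0,0],0],
])

```text
time_s: 21.23
position: [0.5766, 0.2944, 0.2388]
ee_rot: [0.708, 0.037, 0.705, -0.035]
contact_force: [-0.1, -0.3, -0.7]
width: 0.0001
```

Run:
```python
from clamp import *
st()
snap('side','side11');snap('scene','s11');snap('wrist','w11')
crop('side11',160,200,360,350,4,'c11')
```

```text
t 21.2333 holder TCP mm 14.7 258.7 238.8 F x,y,z -0.0 -0.3 -0.7
turn share [ 0.0021  0.0023 -0.0018] shift share [ 0.475  -0.6578  0.0453]
```

View pics/c11.png

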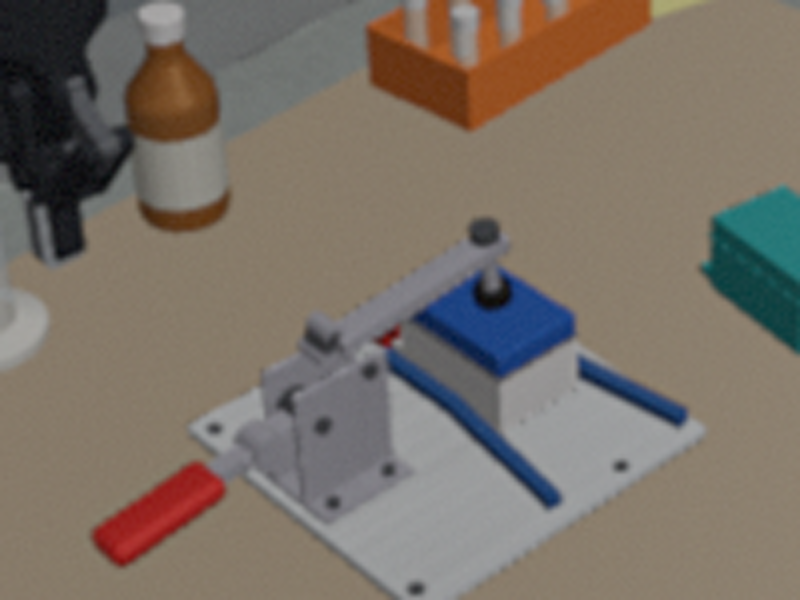

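View pics/s11.png

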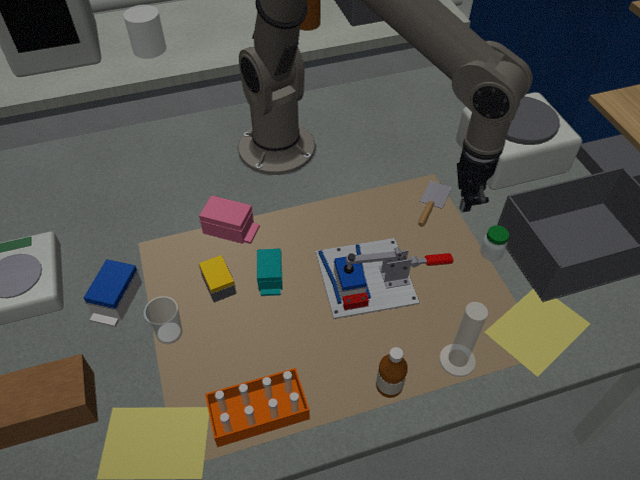

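View pics/w11.png

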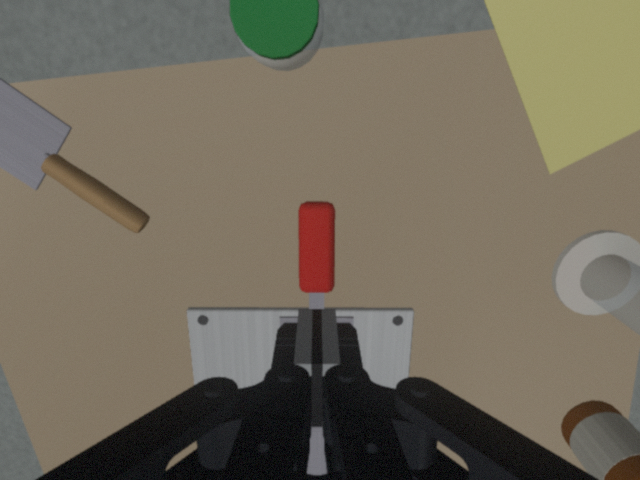

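The handle is down, and the pad rests on the lid at (350,268) in the scene image with the robot clear. As a last check, I'll see whether the box shifted between before and after clamping.

Run:
```python
from clamp import *
for fn in ('s7','s11'):
    img,P=pts(fn);hsv=cv2.cvtColor(img,cv2.COLOR_RGB2HSV);H=np.stack([(P-o)@e,(P-o)@ey,P[...,2]],-1)*1e3
    b=(hsv[...,0]>100)&(hsv[...,0]<125)&(hsv[...,1]>130)&(H[...,2]>58)&(H[...,2]<70)&(abs(H[...,1])<45)&(abs(H[...,0])<90)
    Q=H[b];r=cv2.minAreaRect(Q[:,:2].astype(np.float32));print(fn,len(Q),np.percentile(Q[:,0],[2,98]).round(1),np.percentile(Q[:,1],[2,98]).round(1),r,Q[:,2].mean().round(1))
a=cv2.imread('pics/s7.png')[280:320,330:385];c=cv2.imread('pics/s11.png')[280:320,330:385]
cv2.imwrite('pics/cmp.png',cv2.resize(np.hstack([a,c]),None,fx=7,fy=7,interpolation=cv2.INTER_CUBIC))
```

```text
s7 755 [-25.   61.8] [-28.9  28.3] ((17.71087646484375, -0.09132766723632812), (60.14506149291992, 95.62744903564453), 89.29407501220703) 63.7
s11 579 [-24.4  62.3] [-28.8  28.2] ((17.859622955322266, 1.0823516845703125), (94.61278533935547, 60.97874450683594), 0.46641021966934204) 63.9
```

View pics/cmp.png

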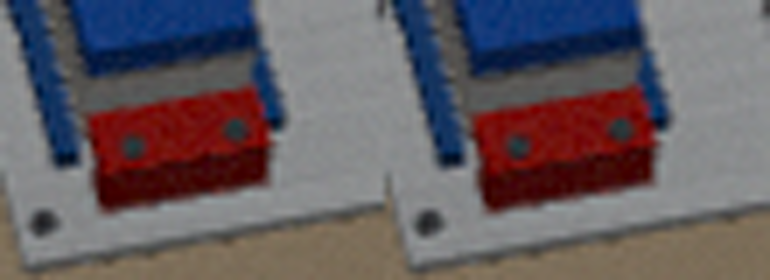

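The box did not shift during clamping: the lid and stop look identical before (left) and after (right). I'm handing the job in.

```bash
python3 -c "
from station import finish_job
print(finish_job())"
```

```text
the job is handed in; nothing more can be done
None
```

The tube box is in the holder with its toe home against the red stop, the clamp is closed on its lid, and the job is handed in at about 21 s. No verdict came back.

**What I did**
- I took the smaller blue-lidded box, the one measuring 90 x 60 mm, and slid it flat along the channel.
- The toe stopped moving against the red end stop at about 6 N, and I let go there.
- I pushed the clamp handle down along its arc with closed fingers. It resisted with up to about 11 N, went slack past the dead point, and met its solid end at about 9–10 N. I then moved the arm clear.

**What the last checks showed**
- **Box:** it lies flat. The gap between lip and box was about 4–5 mm where about 4 mm means fully home, so the toe is within about 1 mm of the stop. The box did not visibly move during clamping.
- **Clamp:** it stayed closed with the pad on the lid after I let go. I could not measure the pad's pressing force.
- **Bystanders:** I never touched them, and they look unmoved in the pictures. I did not measure their positions.

**A disagreement:** I measured the stop's face about 75 mm ahead of the holder's origin. I took the text's "69 to 81 mm" as the range it can be set in, and the contact I felt fits that.

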